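Run a batch of heel blocks through the curing box

TASK

Take the two finished tan heel blocks out of the open curing box and lay them in the green basket, and lay all the waiting dark heel blocks flat on the curing box's floor. When they are all in, press the lid fully shut past its catch, then slide the yellow-gripped bolt all the way across over the lid, and only then turn the dial clockwise to the red mark. Leave the glue jar, spools, tin, hammer and brush undisturbed.

Things in the scene. Friction and masses are not known exactly. Their poses are not given: they have to be found in the camera images.
- heel1: a dark brown heel block with black rubber bottom, D-shaped, 36 mm wide (x), 48 mm long (y; the half-round end of radius 18 mm is at +y), 22 mm high, about 60 g; may be absent (None). It starts on the blue-grey mat (top 4 mm above the table). Origin: centre of its underside. Grip it across its two flat sides (closing along its x)
- heel2: a dark brown heel block with black rubber bottom, D-shaped, 36 mm wide (x), 48 mm long (y; the half-round end of radius 18 mm is at +y), 22 mm high, about 60 g; may be absent (None). It starts on the blue-grey mat (top 4 mm above the table). Origin: centre of its underside. Grip it across its two flat sides (closing along its x)
- heel3: a dark brown heel block with black rubber bottom, D-shaped, 36 mm wide (x), 48 mm long (y; the half-round end of radius 18 mm is at +y), 22 mm high, about 60 g; may be absent (None). It starts on the blue-grey mat (top 4 mm above the table). Origin: centre of its underside. Grip it across its two flat sides (closing along its x)
- heel4: a dark brown heel block with black rubber bottom, D-shaped, 36 mm wide (x), 48 mm long (y; the half-round end of radius 18 mm is at +y), 22 mm high, about 60 g; may be absent (None). It starts on the blue-grey mat (top 4 mm above the table). Origin: centre of its underside. Grip it across its two flat sides (closing along its x)
- tan1: a finished heel block, tan with black rubber bottom; same shape, size, mass and axes as the dark ones: 36 (x) x 48 (y) x 22 mm, origin at the centre of its underside. It starts lying on the curing box's floor
- tan2: a finished heel block, tan with black rubber bottom; same shape, size, mass and axes as the dark ones: 36 (x) x 48 (y) x 22 mm, origin at the centre of its underside. It starts lying on the curing box's floor
- curer: bench curing box, white, fixed, 256 x 256 mm, rim 75 mm above the table. Origin: centre of its underside on the table; its -x side faces the robot. Left part (+y): open chamber with walls 8 mm thick. Right part (-y, y from -128 to 2 mm): a solid deck with a flat top 75 mm above the table, carrying bolt and dial
- chamber (a point): centre of the chamber's floor, 30 mm above the table; axes as the curing box's. The inside measures 240 mm along x and 110 mm along y, walls 45 mm high above this floor. Up to three blocks fit side by side along x, 68 mm apart, their width along x
- lid (a joint): lid angle in rad: 0 shut; starts standing open at 1.6 to 1.8. Amber plate in a black frame, 256 mm along its hinge on the chamber's left (+y) rim, 126 mm wide, 10 mm thick; the free edge swings over to the right. Stiff hinge: stays where left (2 to 4 N at the free edge moves it). Below about 0.12 rad a spring catch resists: about 12 N down on the free edge snaps it shut and it stays shut
- lid_hinge (a point): point on the lid's hinge line, at the middle of its length, level with the chamber's rim (75.5 mm above the table, 63 mm to the +y side of the chamber's middle). The axes turn with the lid: x along the hinge, -y along the plate to the free edge (126 mm away), z out of its outer face, which is 10 mm from the hinge line
- lid_press (a point): yellow press pad, a point on the lid's outer (top) face, 14 mm from the free edge and 112 mm from the hinge line, 30 mm off the middle along x
- bolt (a joint): how far the lid bolt is slid, in m: 0 to 0.006 at the start (lid free), 0.036 fully across at its stop. It slides along the curing box's +y, towards and over the lid; about 2 N of friction, no spring
- bolt_grip (a point): centre of the top of the bolt's upright yellow grip, about 124 mm above the table; the grip is 16 mm along the curing box's x, 24 mm along y and 30 mm tall, and stands on a 7 mm steel bolt near the front of the deck. Moves with the bolt
- dial (a joint): angle of the black dial in rad, growing clockwise seen from above: 0 off (small white dot), spring detents at 0, 0.7, 1.4, 2.1 and 2.8, end stops at -0.06 and 2.95. The four coloured marks lie one at each of 0.7 to 2.8, in an order that varies. About 0.1 Nm takes it from one detent to the next; between two it snaps to the nearer
- dial_grip (a point): on the dial's axis, 109 mm above the table: where to grip its bar. The bar is 46 mm long, 14 mm thick, from 85 to 113 mm above the table, over a disc of radius 24 mm; it lies along the line from here to dial_aim, with a white stripe on its top towards dial_aim. 1.4 rad at most in one grasp is wise
- dial_aim (a point): the point 40 mm from the dial's axis straight ahead of the pointer's white stripe, at the radius of the marks; it turns with the dial. It must come over the red mark
- mark_red: red dot, 13 mm across, on the deck 40 mm from the dial's axis; origin at its centre. Three like dots, blue, green and yellow, mark the other settings
- basket_in (a point): centre of the inner floor of the low green basket, 4 mm above the table; the basket is fixed, 200 (x) x 160 (y) mm outside, walls 4 mm thick and 30 mm high; axes along its sides
- glue: bystander: blue glue jar, 56 mm across, 85 mm high, standing behind the curing box to the left
- tin: bystander: open steel tin, 64 mm across, 35 mm high
- spool1: bystander: orange spool, 44 mm across, 60 mm high
- spool2: bystander: blue spool, same size
- hammer: bystander: hammer lying behind the curing box, about 240 mm long
- brush: bystander: brush lying beyond the mat
There are look-alikes about, which are no part of the job. What is shaped like the heel2 but pink, purple or turquoise is not meant.

How it is judged:
By the outcome, as a careful person would: the job done as asked, in the order asked, and still so for the second after the job is handed in, with the robot touching nothing.
Of heel1, heel2, heel3, heel4 only 2 to 3 are there at a start; the rules pass over those that are not, and their reading is None.
At some moment in a run one of heel1, heel2, heel3, heel4, tan1, tan2 may be knocked a few centimetres aside while the robot is not near it.
Once in a run the grip may slacken for a moment while it holds something.
It also fails if it takes over 208 s, if anything falls off the work surface, if the arm or the gripper's body presses on something with over 40 N, if the wrist force passes 120 N, or if a joint passes its speed limit or range.

ROBOT

A 6-joint arm with a two-finger parallel gripper is mounted at the origin on the work surface. World frame = base frame: x ahead of the robot, y to its left, z up, the work surface at z = 0. Lengths are in mm, angles in rad, forces in N, time in s.
With the tool pointing down it reaches from about 300 to 1000 mm from the base axis. Payload 5.1 kg.
Tool frame: the origin (TCP) lies midway between the tips of the shut fingers; the grasp point (between the pads) lies r.tcp_to_grasp behind it (r.tcp_to_grasp is the distance from the TCP to the grasp point, in mm); z points along the fingers, y is the direction in which the jaws open and shut (so a half turn about z gives the same grasp; the last joint's range is limited). The gripper opens to 95 mm and grips with 3 to 60 N. Pads are 20 mm wide; open, the fingers measure 119 mm over their backs; the gripper's body (75 mm by 180 mm) begins 59 mm behind the grasp point.
Start: joints at [-1.25, 0.124, 1.65, -0, 1.367, -0.083], TCP at [255.362, -597.725, 214.656] pointing down, gripper open.
Joint ranges: [-2.61, 2.61], [-1.02, 2.33], [0.03, 2.71], [-1.35, 4.49], [0.32, 2.68], [-2.91, 2.91]. Speed limits (rad/s): [2.57, 2.57, 3.14, 3.14, 3.14, 3.14].

INTERFACE

Orientations are given as a unit quaternion [w, x, y, z].
In Python, from workcell import r gives the robot as it stands. The module is installed in compiled form; this text tells all that it offers.
- The arm moves only by the tool move_arm, never from a script. Its argument "motion" is a list that holds one entry, the list of rows, each a list of 7 numbers: the shift along the world's x, y, z in mm, then the turn, a rotation vector about the world's x, y, z in rad, then the gripper's target within -1 to 1 (shut at 1, half-way at 0, fully open at -1). In form: [[[tx, ty, tz, rx, ry, rz, jaw], ...]]. A call has 1 to 8 rows; each row shifts and turns the pose as measured when the row begins; what a row does not reach is not made up. A row lasts 1/12 s, in which the tool goes at most 41.7 mm and 7.16 degrees, less where a joint would pass 70% of its speed; a pose out of reach is approached as far as the arm can. A call is refused whole if a number of a shift passes 41.7 or a number of a turn 0.125, either way. A call with a gripper value outside its range is refused whole. The fingers move at their own pace and stop on an object; the grip force is fixed at half the most. Time passes only in rows, so rows that do not move let the fingers close. It gives the time, the measured TCP pose, the force and the opening at its end, in the units of the state.
- r.read_state(): the state, without advancing time (a new reading comes with each control period).
- r.get_image(name): name is "scene" or "top"; returns the picture (384x512x3 uint8, red, green, blue); there is no depth.
- r.camera_model(name): a dict with "K" (3x3 intrinsics, pixels), "dist_coeffs" ([k1, k2, p1, p2, k3] as OpenCV has them; the pictures are not rectified), "xyz" and "orientation" of the camera in the world. Camera axes: x right, y up, looking along -z (the intrinsics and any distortion apply to the point x, -y, -z); pixel columns grow to the right and rows downward; lengths in mm; the calibration is good to about 2 mm. A picture is of the moment at which its call begins. camera_model takes no time and is no camera call.
- r.sign_off(): hands the job in, once; it reports no verdict.
Trained networks look in the newest picture that a camera, given by its name, has taken for a name from the list of things; names that differ only in an ending like _2 or _b are one class to them, and where a whole thing is asked for, a point or a joint stands for the part that bears it (a point fixed in the world has none). Each returns a list of dicts, best first, with "confidence" (0 to 1); they miss things now and then, are a little off and sometimes report something else, mostly with a low value. They report only what shows in the picture. A call takes as long as a camera call. They do not tell look-alikes from the thing itself.
- r.recognise(camera, target): "bbox" ([left, top, right, bottom] in pixels, round what is visible of it).
- r.landmark_of(camera, target): "point" ([column, row] in pixels: a listed point, or the origin of a listed thing).
The state is a dict: "t": time; "joint_positions": joint angles; "joint_vel": joint speeds; "effort": joint torques, N m; "ee_pos": TCP position; "ee_rot": TCP orientation; "ft_force": force on the tool from outside, world axes, zero at the start; "wrist_torque": the same for the moment, N m; "opening": finger opening in mm.
Only numpy, scipy, OpenCV 4.12 (cv2) and the standard library are available. Lean on these libraries where they do the work, as an engineer would, in place of code of your own. Each camera call takes 0.05 s, during which the arm holds its last target.

## Working session

There is one attempt and no reset: what is moved stays moved. The work goes in short steps, Python scripts to look and compute and a tool call to move; the robot and the scene stay as the last step left them, time stands still between calls to the robot, and variables do not carry over. Pictures are saved under pics/ and viewed, and the job is handed in when it is done.

Besides the shell and the picture viewer there is one more tool, called after "Emit:" as name(argument=value, ...), one argument or row to a line, values as JSON. move_arm: Moves the arm, as the interface text tells. Its arguments: {"type":"object","properties":{"motion":{"type":"array"}},"required":["motion"]}

```bash
mkdir -p pics; ls
python3 - <<'E'
from workcell import r
import cv2
s=r.read_state(); print(s); print(r.tcp_to_grasp)
for n in ("scene","top"):
    im=r.get_image(n); cv2.imwrite(f"pics/{n}0.png",cv2.resize(im[:,:,::-1],(800,600),interpolation=cv2.INTER_CUBIC))
    print(n,r.camera_model(n))
E
```

```text
pics
{'t': 0.0, 'joint_positions': array([-1.24960617e+00,  1.24490046e-01,  1.65164657e+00, -2.74945699e-05,
        1.36749948e+00, -8.26112425e-02]), 'joint_vel': array([ 0.00013746, -0.00160438, -0.0009959 , -0.0003655 , -0.00070229,
        0.00107777]), 'effort': array([ 9.60786128e-04, -4.17604136e+01, -3.59929705e+01,  7.74689368e-02,
        4.91355127e-02, -1.55777930e-04]), 'ee_pos': array([ 255.15458345, -597.13741833,  213.41301421]), 'ee_rot': array([-1.01285656e-03,  9.79686127e-01,  2.00534409e-01, -1.34957174e-04]), 'ft_force': array([-0.06306194,  0.07628286, -0.086401  ]), 'wrist_torque': array([0.01552414, 0.04326522, 0.0296945 ]), 'opening': 94.94606637212887}
18.8
scene {'K': array([[406.60285851,   0.        , 248.54287001],
       [  0.        , 406.60285851, 192.35577249],
       [  0.        ,   0.        ,   1.        ]]), 'dist_coeffs': array([-0.04195106,  0.        ,  0.        ,  0.        ,  0.        ]), 'xyz': array([1193.29998345,  280.96703475,  956.06337032]), 'orientation': array([0.54755726, 0.18700424, 0.25794095, 0.77374216])}
top {'K': array([[429.35843542,   0.        , 253.68202577],
       [  0.        , 429.35843542, 188.90499034],
       [  0.        ,   0.        ,   1.        ]]), 'dist_coeffs': array([-0.08620947,  0.        ,  0.        ,  0.        ,  0.        ]), 'xyz': array([ 384.14673029,   83.68151595, 1383.1433078 ]), 'orientation': array([-0.70319863, -0.04212303,  0.05466234,  0.70763646])}
```

View pics/scene0.png

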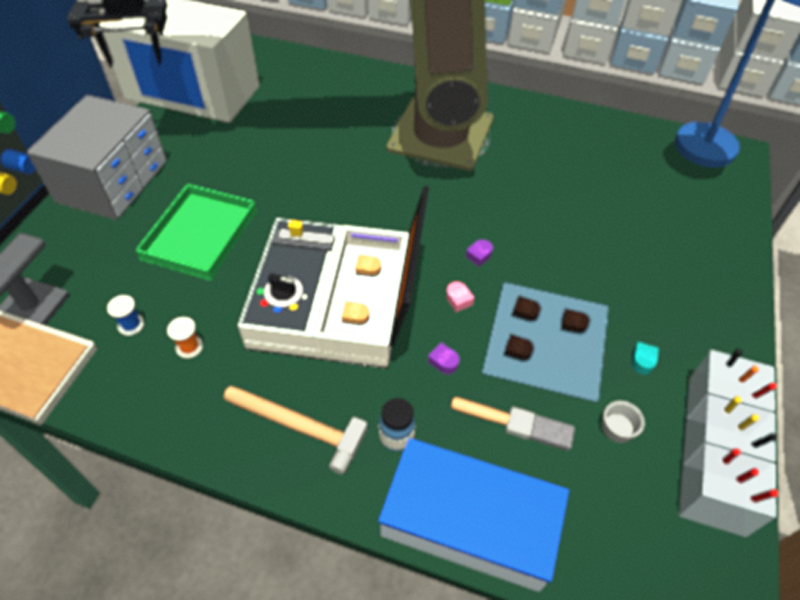

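View pics/top0.png

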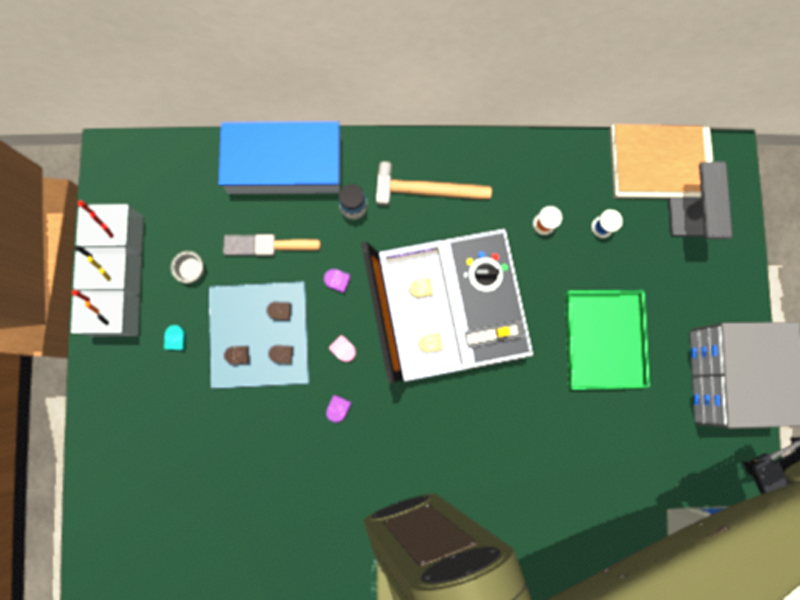

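```bash
cat > h.py <<'E'
from workcell import r
import numpy as np, cv2
from scipy.spatial.transform import Rotation as R
def cam(n):
    c=r.camera_model(n); q=c["orientation"]; Rw=R.from_quat([q[1],q[2],q[3],q[0]]).as_matrix()
    F=np.diag([1,-1,-1.]); Rcv=(Rw@F).T
    return c["K"],c["dist_coeffs"],np.array(c["xyz"]),Rcv
def proj(n,P):
    K,d,C,Rc=cam(n); P=np.atleast_2d(np.asarray(P,float))
    p,_=cv2.projectPoints(P,cv2.Rodrigues(Rc)[0],-Rc@C,K,d); return p[:,0]
def ray(n,uv):
    K,d,C,Rc=cam(n); u=cv2.undistortPoints(np.array(uv,float).reshape(-1,1,2),K,d)[:,0]
    return C,np.c_[u,np.ones(len(u))]@Rc
def onz(n,uv,z):
    C,D=ray(n,uv); z=np.broadcast_to(z,(len(D),)); return C+D*((z-C[2])/D[:,2])[:,None]
def tri(uvs):
    A=np.zeros((3,3));b=np.zeros(3)
    for n,uv in uvs.items():
        C,D=ray(n,[uv]);d=D[0]/np.linalg.norm(D[0]);M=np.eye(3)-np.outer(d,d);A+=M;b+=M@C
    return np.linalg.solve(A,b)
def crop(n,box,name,s=None,im=None):
    im=r.get_image(n) if im is None else im
    x0,y0,x1,y1=box; c=im[y0:y1,x0:x1,::-1]; s=s or min(800/(x1-x0),600/(y1-y0))
    cv2.imwrite(f"pics/{name}.png",cv2.resize(c,None,fx=s,fy=s,interpolation=cv2.INTER_CUBIC))
def st():
    s=r.read_state(); q=s["ee_rot"]; Rm=R.from_quat([q[1],q[2],q[3],q[0]]).as_matrix()
    print("t %.2f"%s["t"],"pos",s["ee_pos"].round(1),"y-axis",Rm[:,1].round(3),"z",Rm[:,2].round(3),"F",s["ft_force"].round(1),"open %.1f"%s["opening"],"j",s["joint_positions"].round(2))
    return s,Rm
E
python3 - <<'E'
from h import *
st()
im={n:r.get_image(n) for n in("scene","top")}
crop("scene",(150,130,280,240),"s_box",im=im["scene"]); crop("top",(225,140,350,250),"t_box",im=im["top"])
crop("top",(120,165,230,280),"t_mat",im=im["top"])
for t in ["heel1","tan1","chamber","curer","lid_hinge","lid_press","bolt_grip","dial_grip","dial_aim","mark_red","basket_in"]:
    L={}
    for n in("scene","top"):
        try:
            o=r.landmark_of(n,t); L[n]=o
            print(t,n,[(np.round(x["point"],1).tolist(),round(x["confidence"],2)) for x in o[:6]])
        except Exception as e: print(t,n,e)
    if len(L)==2 and all(L.values()): print("   tri",tri({n:L[n][0]["point"] for n in L}).round(1))
E
```

```text
t 0.10 pos [ 255.2 -597.2  213.5] y-axis [ 0.393 -0.92  -0.002] z [-0.001  0.002 -1.   ] F [ 1.  -0.5  0.8] open 94.8 j [-1.25  0.12  1.65 -0.    1.37 -0.08]
heel1 scene [([410.1, 232.1], 0.8), ([283.5, 231.6], 0.76), ([367.6, 209.2], 0.72), ([210.5, 191.1], 0.68), ([336.3, 199.8], 0.64), ([331.6, 220.7], 0.6)]
heel1 top [([180.1, 223.7], 0.74), ([150.3, 226.3], 0.74), ([181.2, 200.3], 0.69), ([214.2, 177.0], 0.64), ([222.7, 224.8], 0.6), ([113.5, 215.7], 0.55)]
   tri [477.2 407.9 -14.4]
tan1 scene [([228.0, 207.4], 0.71)]
tan1 top [([271.9, 182.6], 0.64), ([277.5, 218.7], 0.61)]
   tri [590.5   7.3  16.7]
chamber scene [([233.6, 190.1], 0.6)]
chamber top [([268.9, 196.3], 0.69)]
   tri [544.6  13.5  42.1]
curer scene [([210.7, 193.7], 0.9)]
curer top [([288.2, 194.9], 0.73), ([270.6, 197.3], 0.68)]
   tri [553.7 -53.1   6.5]
lid_hinge scene [([256.0, 179.8], 0.63), ([266.2, 168.3], 0.34)]
lid_hinge top []
lid_press scene [([264.9, 166.5], 0.95), ([250.5, 280.6], 0.31)]
lid_press top [([239.3, 192.3], 0.85)]
   tri [541.2 102.4 174.8]
bolt_grip scene [([189.4, 145.7], 0.83), ([256.0, 180.8], 0.53)]
bolt_grip top [([322.9, 213.4], 0.52), ([248.8, 204.5], 0.21)]
   tri [ 484.  -143.6  108.3]
dial_grip scene [([174.6, 177.7], 0.65)]
dial_grip top [([314.0, 174.3], 0.55), ([272.3, 214.6], 0.34)]
   tri [ 604.7 -125.7  108.8]
dial_aim scene [([193.5, 190.0], 0.65), ([329.7, 270.9], 0.59), ([232.2, 188.2], 0.56), ([187.1, 141.2], 0.29)]
dial_aim top [([297.8, 178.8], 0.47)]
   tri [597.4 -79.9  65.9]
mark_red scene []
mark_red top [([174.2, 156.6], 0.22)]
basket_in scene [([125.6, 150.3], 0.72), ([234.2, 174.5], 0.51), ([326.5, 268.7], 0.45)]
basket_in top [([388.2, 218.4], 0.98)]
   tri [ 475.7 -382.9   -5.4]
```

View pics/t_box.png

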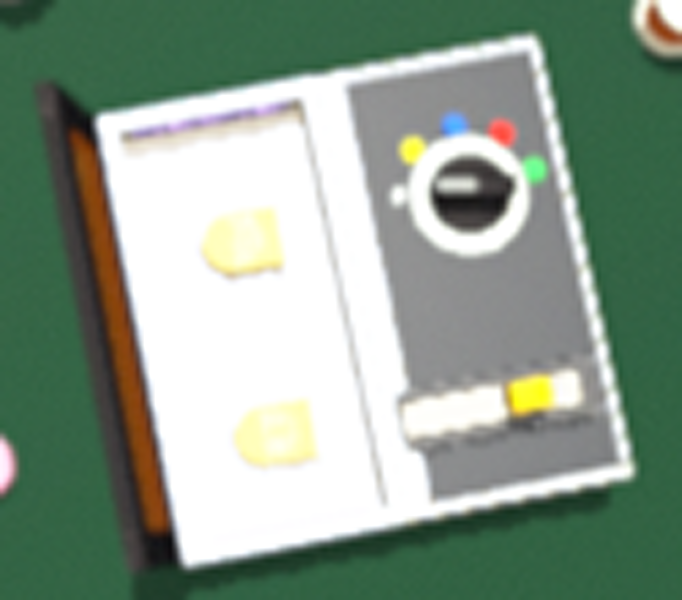

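View pics/s_box.png

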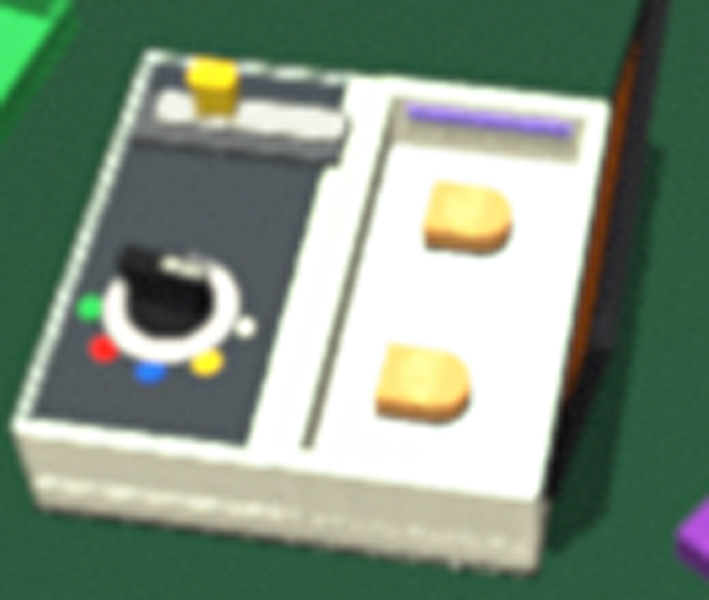

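View pics/t_mat.png

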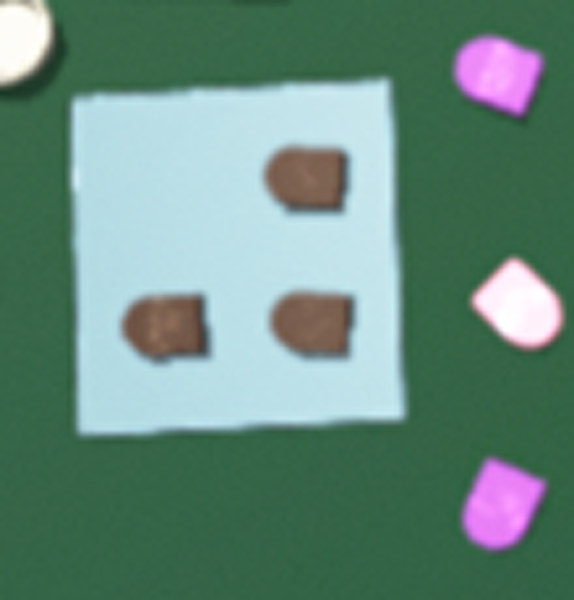

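```bash
cat >> h.py <<'E'
from scipy.optimize import least_squares, minimize
def boxpose():
    T=np.array([[185,567],[632,480],[537,38],[97,115]])/5.456+[225,140]-0.4
    S=np.array([[607,100],[148,52],[15,428],[540,500]])/5.4545+[150,130]-0.4
    c=np.array([[-128,128,75],[-128,-128,75],[128,-128,75],[128,128,75]],float)
    def W(p):
        a=p[2]; M=np.array([[np.cos(a),-np.sin(a),0],[np.sin(a),np.cos(a),0],[0,0,1]])
        return c@M.T+[p[0],p[1],0]
    f=lambda p:np.r_[(proj("top",W(p))-T).ravel(),(proj("scene",W(p))-S).ravel()]
    o=least_squares(f,[550,-50,0.17]); return o.x,o.fun
a=np.linspace(0,np.pi,13)
D2=np.r_[[[-18,-24],[18,-24]],np.c_[18*np.cos(a),6+18*np.sin(a)]]
D3=np.r_[np.c_[D2,np.zeros(len(D2))],np.c_[D2,np.full(len(D2),22.)]]
def hullmask(n,p,z,ss=4,shape=(384,512)):
    c,s=np.cos(p[2]),np.sin(p[2]); P=D3@np.array([[c,-s,0],[s,c,0],[0,0,1]]).T+[p[0],p[1],z]
    q=proj(n,P); return cv2.convexHull(q.astype(np.float32))[:,0]
def fitblock(masks,p0,z):
    """masks: dict name-> float mask ; p0 x,y,yaw"""
    def cost(p,off=None):
        t=0
        for n,m in masks.items():
            h=hullmask(n,p,z); x0,y0=np.floor(h.min(0)).astype(int)-12; s=4
            x1,y1=np.ceil(h.max(0)).astype(int)+12
            M=np.zeros(((y1-y0)*s,(x1-x0)*s),np.uint8)
            cv2.fillConvexPoly(M,np.round(((h+0.5-[x0,y0])*s-0.5)*16).astype(np.int32),1,shift=4)
            M=cv2.resize(M.astype(np.float32),(x1-x0,y1-y0),interpolation=cv2.INTER_AREA)
            t+=np.abs(M-m[y0:y1,x0:x1]).sum()
        return t
    best=None
    for d in (-.3,0,.3):
        x0=np.array([p0[0],p0[1],p0[2]+d]); sim=np.array([x0,x0+[6,0,0],x0+[0,6,0],x0+[0,0,.2]])
        o=minimize(cost,x0,method="Nelder-Mead",options=dict(initial_simplex=sim,xatol=.02,fatol=.02,maxiter=200))
        if best is None or o.fun<best.fun: best=o
    return best.x,best.fun
def soft(v,lo,hi): return np.clip((v-lo)/(hi-lo),0,1).astype(np.float32)
E
python3 - <<'E'
from h import *
p,f=boxpose(); print(p,f.round(2))
top=r.get_image("top").astype(int); sc=r.get_image("scene").astype(int)
for uv in [(180,200),(190,200),(270,185),(280,220),(260,200)]: print("top",uv,top[uv[1],uv[0]])
for uv in [(367,205),(350,205),(228,200),(235,168),(232,186)]: print("sc",uv,sc[uv[1],uv[0]])
E
```

```text
[ 5.46748888e+02 -5.48692688e+01  1.85770336e-01] [-0.3   0.04 -0.24 -0.34 -0.56  0.38 -0.12  1.31 -0.05  1.17  0.01  0.28
 -0.41  0.1  -0.88 -0.44]
top (180, 200) [131 103  86]
top (190, 200) [195 229 235]
top (270, 185) [255 254 223]
top (280, 220) [255 254 188]
top (260, 200) [255 255 255]
sc (367, 205) [61 37 28]
sc (350, 205) [122 166 184]
sc (228, 200) [254 250 155]
sc (235, 168) [254 252 159]
sc (232, 186) [254 255 254]
```

```bash
cat >> h.py <<'E'
def masks_dark(imt,ims):
    return {"top":1-soft(imt[:,:,2].astype(float),100,225),"scene":1-soft(ims[:,:,2].astype(float),40,165)}
def masks_tan(imt,ims):
    return {"top":1-soft(imt[:,:,2].astype(float),225,254),"scene":1-soft(ims[:,:,2].astype(float),175,250)}
BX,BY,BA=546.7,-54.9,0.186
def b2w(x,y,z=0): c,s=np.cos(BA),np.sin(BA); return np.array([BX+c*x-s*y,BY+s*x+c*y,z])
def w2b(P): c,s=np.cos(BA),np.sin(BA); d=np.array(P)[:2]-[BX,BY]; return np.array([c*d[0]+s*d[1],-s*d[0]+c*d[1]])
E
python3 - <<'E'
from h import *
t=r.get_image("top"); s=r.get_image("scene")
for uv in [(180.1,223.7),(150.3,226.3),(181.2,200.3)]:
    g=onz("top",[uv],15)[0]
    for k in (("top","scene"),("top",),("scene",)):
        m=masks_dark(t,s); p,c=fitblock({n:m[n] for n in k},[g[0],g[1],0],4); print("heel",k,p.round(2),round(c,1))
for uv in [(270,184),(276,219)]:
    g=onz("top",[uv],42)[0]
    for k in (("top","scene"),("top",),("scene",)):
        m=masks_tan(t,s); p,c=fitblock({n:m[n] for n in k},[g[0],g[1],.18],30); print("tan",k,p.round(2),round(c,1),w2b(p).round(1))
# basket
print("basket",onz("top",[(388.2,218.4)],4), onz("scene",[(125.6,150.3)],4))
E
```

```text
heel ('top', 'scene') [4.5285e+02 2.9969e+02 1.7000e-01] 507.6
heel ('top',) [4.5145e+02 3.0035e+02 1.0000e-02] 121.7
heel ('scene',) [4.5582e+02 3.0156e+02 3.4000e-01] 325.3
heel ('top', 'scene') [4.5134e+02 3.8244e+02 2.8000e-01] 417.5
heel ('top',) [4.5056e+02 3.8226e+02 7.0000e-02] 142.4
heel ('scene',) [4.5175e+02 3.8725e+02 3.4000e-01] 211.5Traceback (most recent call last):
  File "<stdin>", line 6, in <module>
  File "h.py", line 60, in fitblock
    o=minimize(cost,x0,method="Nelder-Mead",options=dict(initial_simplex=sim,xatol=.02,fatol=.02,maxiter=200))
    res = _minimize_neldermead(fun, x0, args, callback, bounds=bounds,
                               **options)
    fxcc = func(xcc)
    fx = function(np.copy(x), *(wrapper_args + args))
  File "h.py", line 50, in cost
    h=hullmask(n,p,z); x0,y0=np.floor(h.min(0)).astype(int)-12; s=4
  File "h.py", line 44, in hullmask
    q=proj(n,P); return cv2.convexHull(q.astype(np.float32))[:,0]
  File "h.py", line 9, in proj
    K,d,C,Rc=cam(n); P=np.atleast_2d(np.asarray(P,float))
             ~~~^^^
  File "h.py", line 5, in cam
    c=r.camera_model(n); q=c["orientation"]; Rw=R.from_quat([q[1],q[2],q[3],q[0]]).as_matrix()
ValueError: time passes only in moves, steps and waits
```

```bash
cat > patch.py <<'E'
s=open('h.py').read()
s=s.replace('''def cam(n):
    c=r.camera_model(n); q''','''import pickle,os
if os.path.exists("cam.pkl"): CAM=pickle.load(open("cam.pkl","rb"))
else:
    CAM={n:r.camera_model(n) for n in("top","scene")}; pickle.dump(CAM,open("cam.pkl","wb"))
def cam(n):
    c=CAM[n]; q''')
s=s.replace('''    def cost(p,off=None):
        t=0
''','''    mm={}
    for n,m in masks.items():
        q=proj(n,[[p0[0],p0[1],z+11]])[0]; nl,lab=cv2.connectedComponents((m>.4).astype(np.uint8))
        ys,xs=np.nonzero(lab); i=np.argmin((xs-q[0])**2+(ys-q[1])**2); k=lab[ys[i],xs[i]]
        ok=cv2.dilate((lab==k).astype(np.uint8),np.ones((3,3),np.uint8))
        mm[n]=m*ok*((lab==k)|(lab==0))
    masks=mm
    def cost(p,off=None):
        t=0
''')
open('h.py','w').write(s)
E
python3 patch.py
cat > fit0.py <<'E'
from h import *
t=r.get_image("top"); s=r.get_image("scene")
for uv in [(180.1,223.7),(150.3,226.3),(181.2,200.3)]:
    g=onz("top",[uv],15)[0]
    for k in (("top","scene"),("top",),("scene",)):
        m=masks_dark(t,s); p,c=fitblock({n:m[n] for n in k},[g[0],g[1],0],4); print("heel",k,p.round(2),round(c,1))
for uv in [(270,184),(276,219)]:
    g=onz("top",[uv],42)[0]
    for k in (("top","scene"),("top",),("scene",)):
        m=masks_tan(t,s); p,c=fitblock({n:m[n] for n in k},[g[0],g[1],.18],30); print("tan",k,p.round(2),round(c,1),w2b(p).round(1))
print("basket",onz("top",[(388.2,218.4)],4), onz("scene",[(125.6,150.3)],4))
st()
E
python3 fit0.py
```

```text
heel ('top', 'scene') [ 4.5167e+02  2.9741e+02 -3.0000e-02] 51.5
heel ('top',) [ 4.5268e+02  2.9646e+02 -1.0000e-01] 15.0
heel ('scene',) [ 4.5045e+02  2.9831e+02 -2.0000e-02] 30.9
heel ('top', 'scene') [4.5045e+02 3.8699e+02 7.0000e-02] 55.0
heel ('top',) [4.5078e+02 3.8585e+02 8.0000e-02] 14.6
heel ('scene',) [4.4861e+02 3.8791e+02 3.0000e-02] 32.2
heel ('top', 'scene') [ 5.4079e+02  3.0199e+02 -1.0000e-02] 50.9
heel ('top',) [ 5.4136e+02  3.0131e+02 -5.0000e-02] 11.2
heel ('scene',) [539.98 303.29   0.  ] 33.1
tan ('top', 'scene') [5.8271e+02 1.2260e+01 1.7000e-01] 42.8 [47.8 59.3]
tan ('top',) [5.8303e+02 1.1680e+01 1.6000e-01] 15.0 [48.  58.7]
tan ('scene',) [5.8232e+02 1.2090e+01 2.4000e-01] 27.3 [47.4 59.3]
tan ('top', 'scene') [ 4.7206e+02 -5.2000e+00  1.6000e-01] 42.3 [-64.2  62.6]
tan ('top',) [ 4.7209e+02 -5.0300e+00  1.6000e-01] 13.9 [-64.1  62.8]
tan ('scene',) [ 4.7025e+02 -5.8700e+00  2.8000e-01] 26.5 [-66.1  62.3]
basket [[ 474.92381344 -379.32504391    4.        ]] [[ 482.80006834 -376.8190062     4.        ]]
t 1.60 pos [ 255.3 -597.7  214.7] y-axis [ 0.393 -0.92   0.   ] z [-0. -0. -1.] F [ 0.6 -0.5 -0.2] open 95.0 j [-1.25  0.12  1.65 -0.    1.37 -0.08]
```

Emit:
move_arm(
  motion=[
    [[19, 36, 0, 0, 0, 0.085, -0.3], [19, 36, 0, 0, 0, 0.085, -0.3], [19, 36, 0, 0, 0, 0.085, -0.3], [19, 36, 0, 0, 0, 0.085, -0.3], [19, 36, 0, 0, 0, 0.085, -0.3], [19, 36, 0, 0, 0, 0.085, -0.3], [19, 36, 0, 0, 0, 0.085, -0.3], [19, 36, 0, 0, 0, 0.085, -0.3]],
  ],
)

```text
t: 2.27
ee_pos: [405.8, -306.6, 214.0]
ee_rot: [0.002, 0.852, 0.523, 0.0]
ft_force: [1.1, 0.1, 0.1]
opening: 62.0
```

Emit:
move_arm(
  motion=[
    [[19, 36, 0, 0, 0, 0.085, -0.3], [19, 36, 0, 0, 0, 0.085, -0.3], [19, 36, 0, 0, 0, 0.085, -0.3], [19, 36, 0, 0, 0, 0.085, -0.3], [19, 36, 0, 0, 0, 0.085, -0.3], [19, 36, 0, 0, 0, 0.085, -0.3], [19, 36, 0, 0, 0, 0.085, -0.3], [0, 0, 0, 0, 0, 0, -0.3]],
  ],
)

```text
t: 2.93
ee_pos: [541.5, -41.7, 217.0]
ee_rot: [0.005, 0.647, 0.763, 0.004]
ft_force: [-0.2, -0.1, -0.9]
opening: 61.6
```

Emit:
move_arm(
  motion=[
    [[20.5, 27, -10, 0, 0, 0.005, -0.3], [20.5, 27, -10, 0, 0, 0, -0.3], [0, 0, -35, 0, 0, 0, -0.3], [0, 0, -35, 0, 0, 0, -0.3], [0, 0, -20, 0, 0, 0, -0.3], [0, 0, 0, 0, 0, 0, -0.3]],
  ],
)

```text
t: 3.43
ee_pos: [587.3, 17.4, 108.2]
ee_rot: [0.01, 0.643, 0.766, 0.006]
ft_force: [-0.8, 0.4, -0.4]
opening: 61.8
```

Run:
```python
from h import *
st(); t=r.get_image("top"); s=r.get_image("scene")
crop("scene",(150,100,280,240),"s1",im=s); crop("top",(225,140,350,250),"t1",im=t)
```

```text
t 3.43 pos [587.3  17.4 108.2] y-axis [0.985 0.174 0.022] z [ 0.023 -0.002 -1.   ] F [-0.8  0.4 -0.4] open 61.8 j [-0.06  0.06  1.9  -0.    1.15 -0.24]
```

View pics/s1.png

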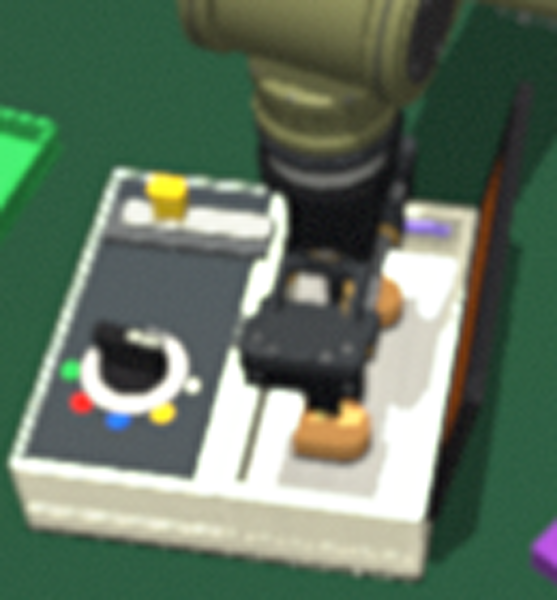

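Emit:
move_arm(
  motion=[
    [[-4.5, -5, 0, 0, 0.022, 0, -0.3], [0, 0, 0, 0, 0, 0, -0.3], [0, 0, -20, 0, 0, 0, -0.3], [0, 0, -20, 0, 0, 0, -0.3], [0, 0, -10, 0, 0, 0, -0.3], [0, 0, 0, 0, 0, 0, -0.3]],
  ],
)

```text
t: 4.03
ee_pos: [593.5, 8.2, 75.9]
ee_rot: [0.012, 0.644, 0.765, 0.007]
ft_force: [-0.3, 0.0, 0.9]
opening: 61.8
```

Emit:
move_arm(
  motion=[
    [[0, 0, 0, 0, 0, 0, -0.3]],
  ],
)

```text
t: 4.12
ee_pos: [594.1, 7.8, 77.1]
ee_rot: [0.013, 0.644, 0.764, 0.007]
ft_force: [0.2, -0.8, 0.1]
opening: 62.0
```

```bash
python3 -c "
from h import *
st();print(r.read_state()['joint_vel'])"
```

```text
t 4.12 pos [594.1   7.8  77.1] y-axis [0.985 0.169 0.028] z [ 0.029 -0.005 -1.   ] F [ 0.2 -0.8  0.1] open 62.0 j [-0.08  0.11  1.91 -0.    1.09 -0.24]
[-0.00575992 -0.00225597 -0.00456174  0.00089542  0.00318112  0.00036399]
```

Emit:
move_arm(
  motion=[
    [[-10, 4, 0, 0, 0.025, 0, -0.3]],
  ],
)

```text
t: 4.2
ee_pos: [585.2, 11.2, 78.6]
ee_rot: [0.004, 0.645, 0.764, -0.0]
ft_force: [0.3, -0.3, -0.8]
opening: 62.0
```

```bash
python3 -c "
from h import *
st();print(r.read_state()['joint_vel'])"
```

```text
t 4.20 pos [585.2  11.2  78.6] y-axis [0.986 0.168 0.005] z [ 0.006 -0.005 -1.   ] F [ 0.3 -0.3 -0.8] open 62.0 j [-0.07  0.1   1.91 -0.01  1.12 -0.24]
[ 0.08088901 -0.0886295   0.06113879 -0.02330062  0.34175336  0.09415252]
```

Emit:
move_arm(
  motion=[
    [[0, 0, 0, 0, 0, 0, -0.3]],
  ],
)

```text
t: 4.28
ee_pos: [585.4, 11.4, 79.9]
ee_rot: [0.004, 0.645, 0.764, 0.0]
ft_force: [-0.4, -0.2, -0.5]
opening: 62.0
```

```bash
python3 -c "
from h import *
st();print(r.read_state()['joint_vel'])"
```

```text
t 4.28 pos [585.4  11.4  79.9] y-axis [0.986 0.168 0.006] z [ 0.007 -0.005 -1.   ] F [-0.4 -0.2 -0.5] open 62.0 j [-0.07  0.1   1.91 -0.01  1.12 -0.24]
[-0.0140506  -0.00750475 -0.03049942 -0.00751745 -0.03625968 -0.00732457]
```

Emit:
move_arm(
  motion=[
    [[-3, 1, -15, 0.004, 0.012, 0, -0.3], [-2, 0, -15, 0, 0.008, 0, -0.3], [-2, 0, -10, 0, 0.004, 0, -0.3], [0, 0, 0, 0, 0, 0, -0.3]],
  ],
)

```text
t: 4.62
ee_pos: [580.9, 11.9, 40.3]
ee_rot: [-0.004, 0.645, 0.764, -0.004]
ft_force: [-0.1, 0.1, -0.4]
opening: 61.7
```

```bash
python3 -c "
from h import *
st()"
```

```text
t 4.62 pos [580.9  11.9  40.3] y-axis [ 0.986  0.168 -0.011] z [-0.011 -0.002 -1.   ] F [-0.1  0.1 -0.4] open 61.7 j [-0.07  0.15  1.93 -0.    1.07 -0.24]
```

Emit:
move_arm(
  motion=[
    [[1.5, 0.5, -7, 0, -0.011, 0, -0.3], [0, 0, 0, 0, 0, 0, -0.3], [0, 0, 0, 0, 0, 0, 1], [0, 0, 0, 0, 0, 0, 1], [0, 0, 0, 0, 0, 0, 1], [0, 0, 0, 0, 0, 0, 1]],
  ],
)

```text
t: 5.12
ee_pos: [582.4, 12.5, 31.0]
ee_rot: [0.0, 0.645, 0.764, -0.001]
ft_force: [-1.0, 0.0, 0.6]
opening: 40.4
```

Emit:
move_arm(
  motion=[
    [[0, 0, 0, 0, 0, 0, 1], [0, 0, 0, 0, 0, 0, 1], [0, 0, 20, 0, 0, 0, 1], [0, 0, 35, 0, 0, 0, 1], [0, 0, 35, 0, 0, 0, 1]],
  ],
)

```text
t: 5.53
ee_pos: [574.1, 12.9, 113.2]
ee_rot: [-0.008, 0.645, 0.764, -0.007]
ft_force: [0.4, -0.2, -0.6]
opening: 36.1
```

Emit:
move_arm(
  motion=[
    [[0, -10, 40, 0, 0.01, 0, 1], [-5, -38, 10, 0, 0.01, 0, 1], [-5, -41, 0, 0, 0, 0, 1], [-5, -41, 0, 0, 0, 0, 1], [-5, -41, 0, 0, 0, 0, 1], [-5, -41, 0, 0, 0, 0, 1], [-5, -41, 0, 0, 0, 0, 1], [-5, -41, 0, 0, 0, 0, 1]],
  ],
)

```text
t: 6.2
ee_pos: [542.4, -281.1, 179.5]
ee_rot: [-0.007, 0.639, 0.769, -0.008]
ft_force: [-0.0, 0.6, -0.4]
opening: 35.7
```

Emit:
move_arm(
  motion=[
    [[-5, -41, 0, 0, 0, 0, 1], [-5, -35, 0, 0, 0, 0, 1], [-5, -20, -15, 0, 0, 0, 1], [0, 0, 0, 0, 0, 0, 1]],
  ],
)

```text
t: 6.53
ee_pos: [523.8, -387.8, 164.9]
ee_rot: [-0.005, 0.642, 0.767, -0.009]
ft_force: [-0.3, -0.3, -1.4]
opening: 35.7
```

```bash
python3 -c "
from h import *
st()
crop('top',(330,150,440,280),'t2')"
```

```text
t 6.53 pos [ 523.8 -387.8  164.9] y-axis [ 0.984  0.175 -0.02 ] z [-0.019 -0.007 -1.   ] F [-0.3 -0.3 -1.4] open 35.7 j [-0.71  0.17  1.69 -0.02  1.3  -0.88]
```

View pics/t2.png

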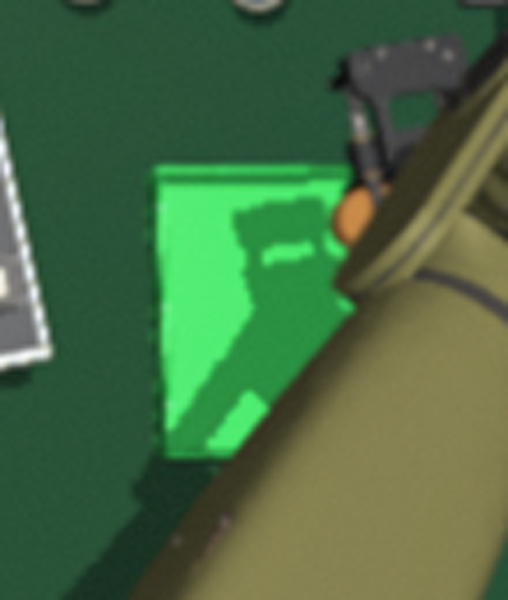

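Emit:
move_arm(
  motion=[
    [[-3, 6, -38, 0.007, -0.019, 0, 1], [0, 0, -38, 0, 0.01, 0, 1], [0, 0, -35, 0, 0.01, 0, 1], [0, 0, 0, 0, 0, 0, 1]],
  ],
)

```text
t: 6.92
ee_pos: [525.0, -380.0, 59.4]
ee_rot: [-0.001, 0.642, 0.767, -0.005]
ft_force: [-2.0, 1.3, -2.2]
opening: 35.9
```

Emit:
move_arm(
  motion=[
    [[-4, 0, -25, 0.002, 0.0, 0, 1], [0, 0, -20, 0, 0.008, 0, 1], [0, 0, -4, 0, 0, 0, 1], [0, 0, 0, 0, 0, 0, 1]],
  ],
)

```text
t: 7.25
ee_pos: [524.7, -376.9, 14.8]
ee_rot: [-0.003, 0.64, 0.768, -0.006]
ft_force: [0.0, 0.2, -0.5]
opening: 36.0
```

Emit:
move_arm(
  motion=[
    [[-4, -2, -9, 0.002, -0.01, 0, 1], [0, 0, 0, 0, 0, 0, 1]],
  ],
)

```text
t: 7.42
ee_pos: [523.0, -379.4, 9.4]
ee_rot: [0.003, 0.639, 0.769, -0.002]
ft_force: [-1.6, 0.3, -1.5]
opening: 35.6
```

Emit:
move_arm(
  motion=[
    [[0, 0, -4, 0, 0, 0, 1], [0, 0, 0, 0, 0, 0, -0.2], [0, 0, 0, 0, 0, 0, -0.2], [0, 0, 0, 0, 0, 0, -0.2], [0, 0, 30, 0, 0, 0, -0.2], [0, 0, 40, 0, 0, 0, -0.2], [0, 0, 40, 0, 0, 0, -0.3]],
  ],
)

```text
t: 8.0
ee_pos: [519.2, -376.7, 112.8]
ee_rot: [-0.003, 0.639, 0.769, -0.001]
ft_force: [1.1, -1.0, 1.3]
opening: 59.4
```

Emit:
move_arm(
  motion=[
    [[0, 25, 20, 0, 0.01, 0, -0.3], [-3, 40, 10, 0, 0, 0, -0.3], [-6, 40, 0, 0, 0, 0, -0.3], [-6, 40, 0, 0, 0, 0, -0.3], [-6, 40, 0, 0, 0, 0, -0.3], [-6, 40, 0, 0, 0, 0, -0.3], [-6, 40, 0, 0, 0, 0, -0.3], [-6, 40, 0, 0, 0, 0, -0.3]],
  ],
)

```text
t: 8.67
ee_pos: [486.1, -74.4, 166.0]
ee_rot: [0.011, 0.645, 0.764, -0.002]
ft_force: [0.9, 0.8, -0.3]
opening: 62.0
```

```bash
python3 -c "
from h import *
st()
t=r.get_image('top');s=r.get_image('scene')
crop('top',(225,140,440,280),'t3',im=t); crop('scene',(60,80,280,240),'s3',im=s)"
```

```text
t 8.67 pos [486.1 -74.4 166. ] y-axis [0.986 0.168 0.011] z [ 0.014 -0.018 -1.   ] F [ 0.9  0.8 -0.3] open 62.0 j [-0.25 -0.21  2.06 -0.01  1.28 -0.42]
```

View pics/t3.png

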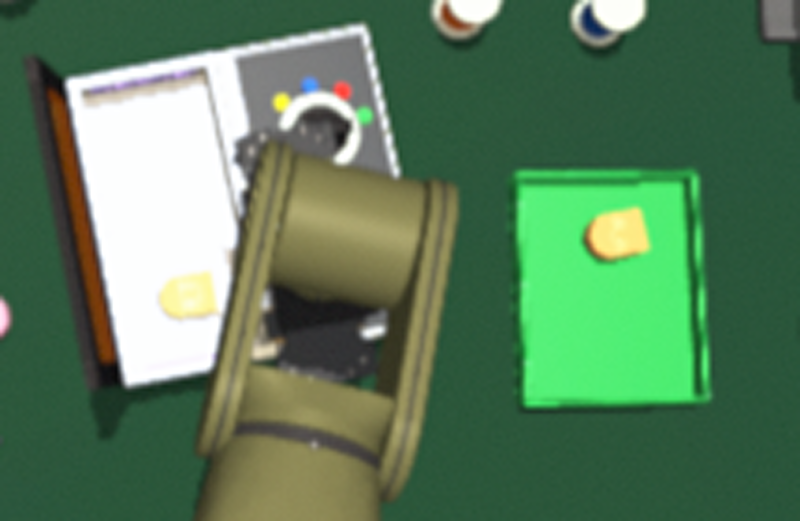

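View pics/s3.png

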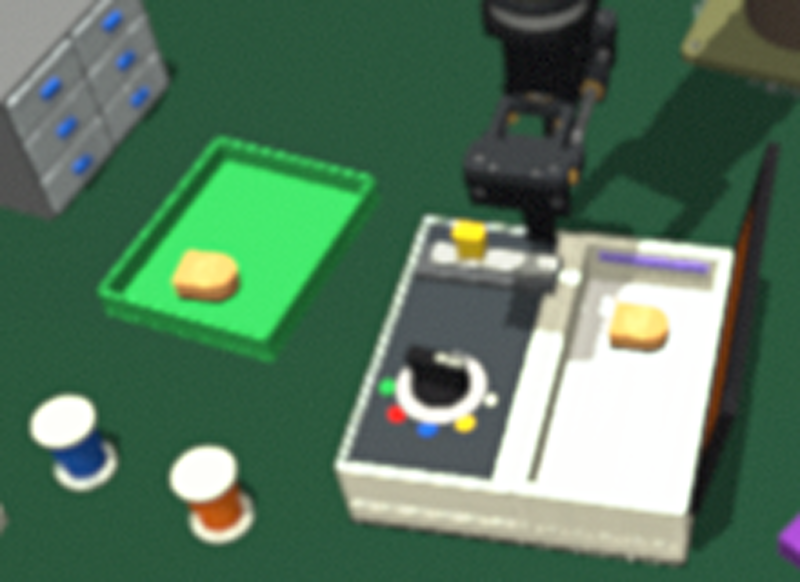

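Emit:
move_arm(
  motion=[
    [[-7, 34, 0, 0.016, 0.014, 0, -0.3], [-5, 28, 0, 0, 0, 0, -0.3], [0, 0, 0, 0, 0, 0, -0.3], [0, 0, -35, 0, 0, 0, -0.3], [-2, 0, -35, 0, 0.01, 0, -0.3], [0, 0, 0, 0, 0, 0, -0.3]],
  ],
)

```text
t: 9.27
ee_pos: [475.6, -8.0, 101.4]
ee_rot: [0.003, 0.641, 0.768, 0.0]
ft_force: [-1.1, 0.4, -0.4]
opening: 62.0
```

```bash
python3 -c "
from h import *
st()"
```

```text
t 9.27 pos [475.6  -8.  101.4] y-axis [0.984 0.179 0.004] z [ 0.005 -0.004 -1.   ] F [-1.1  0.4 -0.4] open 62.0 j [-0.13 -0.17  2.14 -0.    1.17 -0.31]
```

Emit:
move_arm(
  motion=[
    [[-4, 3, -25, 0.004, 0.005, 0, -0.3], [-2, 0, -22, 0, 0.006, 0, -0.3], [-2, 0, -12, 0, 0.004, 0, -0.3], [0, 0, 0, 0, 0, 0, -0.3]],
  ],
)

```text
t: 9.6
ee_pos: [470.9, -8.3, 45.4]
ee_rot: [-0.001, 0.642, 0.767, -0.002]
ft_force: [0.4, 0.5, 0.4]
opening: 62.1
```

Emit:
move_arm(
  motion=[
    [[1, 3, -10, 0, 0, 0, -0.3], [0, 0, -3, 0, 0, 0, -0.3], [0, 0, 0, 0, 0, 0, 1], [0, 0, 0, 0, 0, 0, 1], [0, 0, 0, 0, 0, 0, 1], [0, 0, 0, 0, 0, 0, 1], [0, 0, 0, 0, 0, 0, 1], [0, 0, 0, 0, 0, 0, 1]],
  ],
)

```text
t: 10.27
ee_pos: [478.0, -6.9, 38.7]
ee_rot: [0.004, 0.642, 0.766, 0.001]
ft_force: [-0.2, 0.1, -0.9]
opening: 35.8
```

Emit:
move_arm(
  motion=[
    [[0, 0, 15, 0, 0, 0, 1], [0, 0, 35, 0, 0, 0, 1], [0, 0, 40, 0, 0.005, 0, 1], [0, 0, 40, 0, 0.005, 0, 1], [0, 0, 0, 0, 0.005, 0, 1]],
  ],
)

```text
t: 10.68
ee_pos: [472.9, -6.2, 170.4]
ee_rot: [-0.006, 0.642, 0.766, -0.007]
ft_force: [1.4, -0.9, 0.3]
opening: 36.0
```

```bash
python3 -c "
from h import *
st()
s=r.get_image('scene')
crop('scene',(150,80,280,220),'s4',im=s)"
```

```text
t 10.68 pos [472.9  -6.2 170.4] y-axis [ 0.984  0.175 -0.019] z [-0.018 -0.002 -1.   ] F [ 1.4 -0.9  0.3] open 36.0 j [-0.12 -0.24  2.07 -0.    1.33 -0.3 ]
```

View pics/s4.png

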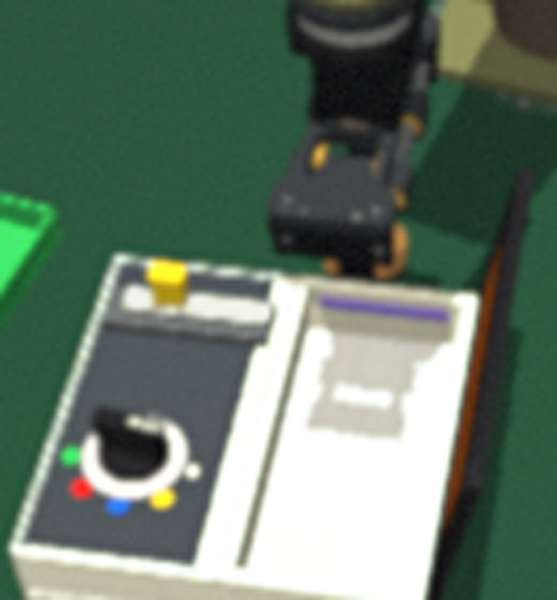

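Emit:
move_arm(
  motion=[
    [[-3, -30, 0, 0, -0.015, 0, 1], [-4, -40, 0, 0, 0, 0, 1], [-4, -40, 0, 0, 0, 0, 1], [-4, -40, 0, 0, 0, 0, 1], [-4, -40, 0, 0, 0, 0, 1], [-4, -40, 0, 0, 0, 0, 1], [-4, -40, 0, 0, 0, 0, 1], [-4, -40, 0, 0, 0, 0, 1]],
  ],
)

```text
t: 11.4
ee_pos: [434.8, -319.0, 159.4]
ee_rot: [-0.005, 0.636, 0.771, -0.001]
ft_force: [0.2, 0.6, -0.9]
opening: 35.4
```

Emit:
move_arm(
  motion=[
    [[-4, -40, 0, 0, 0, 0, 1], [-4, -20, -10, 0, 0, 0, 1], [0, 0, -30, 0, 0, 0, 1], [0, 0, -30, 0, 0, 0, 1], [0, 0, 0, 0, 0, 0, 1]],
  ],
)

```text
t: 11.82
ee_pos: [421.4, -389.8, 81.9]
ee_rot: [-0.007, 0.641, 0.768, -0.002]
ft_force: [-0.7, 0.5, -0.7]
opening: 35.8
```

Emit:
move_arm(
  motion=[
    [[8, 9, -25, -0.005, -0.012, 0, 1], [1, 1, -25, 0, 0.005, 0, 1], [0, 0, -12, 0, 0.003, 0, 1], [0, 0, 0, 0, 0, 0, 1]],
  ],
)

```text
t: 12.15
ee_pos: [429.1, -377.9, 16.5]
ee_rot: [-0.006, 0.641, 0.768, -0.003]
ft_force: [-1.3, 1.2, -0.6]
opening: 35.7
```

Emit:
move_arm(
  motion=[
    [[1, 0, -4.5, 0, -0.01, 0, 1], [0, 0, 0, 0, 0, 0, -0.2], [0, 0, 0, 0, 0, 0, -0.2], [0, 0, 0, 0, 0, 0, -0.2], [0, 0, 30, 0, 0, 0, -0.3], [0, 0, 40, 0, 0, 0, -0.3], [0, 0, 40, 0, 0, 0, -0.3], [0, 10, 40, 0, 0, 0, -0.3]],
  ],
)

```text
t: 12.82
ee_pos: [427.2, -365.6, 163.5]
ee_rot: [-0.007, 0.641, 0.768, 0.001]
ft_force: [0.4, -0.4, -0.4]
opening: 62.0
```

Emit:
move_arm(
  motion=[
    [[0, 30, 30, 0, 0, 0, -0.3], [0, 39, 12, 0, 0, 0, -0.3], [2, 41, 8, 0, 0, -0.02, -0.3], [2, 41, 0, 0, 0, -0.02, -0.3], [2, 41, 0, 0, 0, -0.02, -0.3], [2, 41, 0, 0, 0, -0.02, -0.3], [2, 41, 0, 0, 0, -0.02, -0.3], [2, 41, 0, 0, 0, -0.02, -0.3]],
  ],
)

```text
t: 13.48
ee_pos: [444.5, -54.4, 244.7]
ee_rot: [0.019, 0.693, 0.721, 0.004]
ft_force: [0.8, 1.2, 0.5]
opening: 61.9
```

```bash
python3 -c "
from h import *
st()
t=r.get_image('top');s=r.get_image('scene')
crop('top',(100,140,440,300),'t5',im=t); crop('scene',(60,80,280,240),'s5',im=s)
np.savez('im5.npz',t=t,s=s)
for g in [(451,298),(450,386),(541,302)]:
    m=masks_dark(t,s)
    for k in (('top','scene'),('scene',)):
        print(k,[np.round(x,2) for x in fitblock({n:m[n] for n in k},[g[0],g[1],0],4)])
"
```

```text
t 13.48 pos [444.5 -54.4 244.7] y-axis [0.999 0.039 0.033] z [ 0.034 -0.02  -0.999] F [0.8 1.2 0.5] open 61.9 j [-0.23 -0.39  2.06 -0.01  1.43 -0.27]
('top', 'scene') [array([451.41, 297.45,  -0.  ]), np.float64(59.75)]
('scene',) [array([450.96, 298.07,  -0.  ]), np.float64(28.81)]
('top', 'scene') [array([4.5032e+02, 3.8683e+02, 6.0000e-02]), np.float64(67.3)]
('scene',) [array([ 4.4932e+02,  3.8743e+02, -2.0000e-02]), np.float64(30.13)]
('top', 'scene') [array([540.48, 302.08,   0.  ]), np.float64(59.45)]
('scene',) [array([ 5.3949e+02,  3.0346e+02, -2.0000e-02]), np.float64(30.98)]
```

View pics/t5.png

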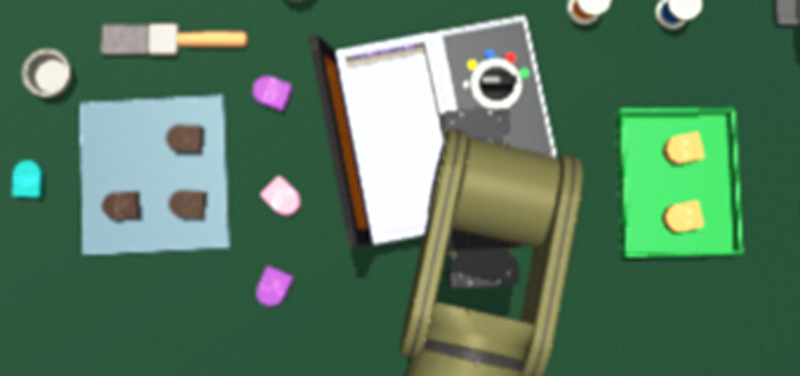

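View pics/s5.png

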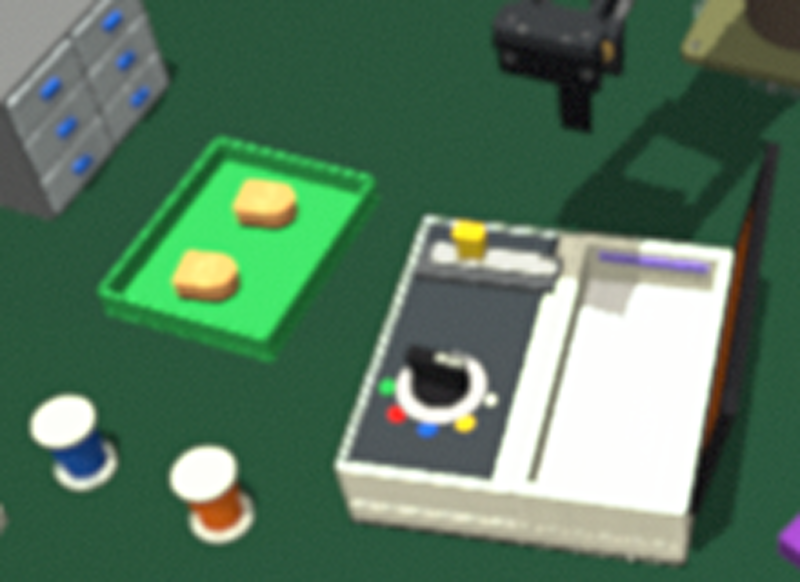

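Emit:
move_arm(
  motion=[
    [[0, 30, 3, 0.015, 0.03, 0, -0.3], [1, 40, 1, 0, 0, -0.006, -0.3], [1, 40, 1, 0, 0, -0.006, -0.3], [1, 40, 1, 0, 0, -0.006, -0.3], [1, 40, 1, 0, 0, -0.006, -0.3], [1, 40, 0, 0, 0, -0.006, -0.3], [1, 40, -5, 0, 0, -0.006, -0.3], [1, 40, -10, 0, 0, 0, -0.3]],
  ],
)

```text
t: 14.25
ee_pos: [455.6, 263.4, 251.0]
ee_rot: [0.012, 0.707, 0.707, 0.009]
ft_force: [2.1, -0.3, -0.3]
opening: 61.7
```

```bash
python3 -c "
from h import *
st()"
```

```text
t 14.25 pos [455.6 263.4 251. ] y-axis [1.    0.    0.029] z [ 0.029 -0.004 -1.   ] F [ 2.1 -0.3 -0.3] open 61.7 j [ 0.43 -0.19  1.89 -0.02  1.41  0.43]
```

Emit:
move_arm(
  motion=[
    [[-2, 18, -38, 0.004, 0.028, 0, -0.3], [0, 10, -40, 0, 0.006, 0, -0.3], [0, 0, -40, 0, 0.006, 0, -0.3], [0, 0, -40, 0, 0.006, 0, -0.3], [0, 0, -20, 0, 0.006, 0, -0.3], [0, 0, 0, 0, 0, 0, -0.3]],
  ],
)

```text
t: 14.75
ee_pos: [458.6, 299.3, 76.1]
ee_rot: [-0.006, 0.704, 0.71, 0.001]
ft_force: [-0.6, -0.5, -0.6]
opening: 61.9
```

```bash
python3 -c "
from h import *
st()"
```

```text
t 14.75 pos [458.6 299.3  76.1] y-axis [ 1.     0.009 -0.007] z [-0.007  0.01  -1.   ] F [-0.6 -0.5 -0.6] open 61.9 j [0.47 0.03 2.   0.01 1.12 0.46]
```

Emit:
move_arm(
  motion=[
    [[-7, -2, -25, -0.01, -0.006, 0, -0.3], [-1, 0, -22, 0, 0.006, 0, -0.3], [-1, 0, -12, 0, 0.004, 0, -0.3], [0, 0, 0, 0, 0, 0, -0.3]],
  ],
)

```text
t: 15.08
ee_pos: [455.0, 296.7, 21.5]
ee_rot: [-0.002, 0.705, 0.709, -0.0]
ft_force: [-0.2, 0.2, -0.3]
opening: 61.4
```

Emit:
move_arm(
  motion=[
    [[-4, 0, -14, 0, 0, 0, -0.3], [0, 0, -2, 0, 0, 0, 0], [0, 0, 0, 0, 0, 0, 1], [0, 0, -1, 0, 0, 0, 1], [0, 0, 0, 0, 0, 0, 1], [0, 0, 0, 0, 0, 0, 1], [0, 0, 0, 0, 0, 0, 1]],
  ],
)

```text
t: 15.67
ee_pos: [460.3, 299.2, 16.2]
ee_rot: [0.001, 0.705, 0.709, 0.008]
ft_force: [0.5, 0.3, -1.5]
opening: 35.6
```

Emit:
move_arm(
  motion=[
    [[0, 0, 0, 0, 0, 0, 1]],
  ],
)

```text
t: 15.75
ee_pos: [460.8, 299.5, 16.9]
ee_rot: [0.001, 0.705, 0.709, 0.009]
ft_force: [0.9, -0.1, -0.6]
opening: 36.0
```

Emit:
move_arm(
  motion=[
    [[-3, 0, -6, 0, 0, 0, -0.1], [-1, 0, -4, 0, 0, 0, -0.1], [-1, 0, -2, 0, 0, 0, -0.1]],
  ],
)

```text
t: 16.0
ee_pos: [456.8, 300.2, 5.7]
ee_rot: [0.002, 0.705, 0.709, 0.011]
ft_force: [-0.4, -0.2, -0.1]
opening: 49.2
```

```bash
python3 -c "
from h import *
st()"
```

```text
t 16.00 pos [456.8 300.2   5.7] y-axis [1.    0.005 0.018] z [ 0.018  0.013 -1.   ] F [-0.4 -0.2 -0.1] open 49.2 j [0.48 0.11 2.05 0.   0.96 0.47]
```

Emit:
move_arm(
  motion=[
    [[-1, 0, 0, -0.012, 0.016, 0, 0.1], [-0.5, 0, -0.5, 0, 0, 0, 1], [-0.5, 0, -1, 0, 0, 0, 1], [-0.5, 0, -1, 0, 0, 0, 1]],
  ],
)

```text
t: 16.33
ee_pos: [455.0, 300.5, 4.3]
ee_rot: [0.001, 0.705, 0.709, -0.0]
ft_force: [-1.0, -2.6, 7.7]
opening: 36.0
```

```bash
python3 -c "
from h import *
st()"
```

```text
t 16.33 pos [455.  300.5   4.3] y-axis [1.    0.006 0.001] z [ 0.001 -0.001 -1.   ] F [-1.  -2.6  7.7] open 36.0 j [ 0.49  0.12  2.03 -0.    0.98  0.48]
```

Emit:
move_arm(
  motion=[
    [[0, 0, 15, 0, 0, 0, 1], [0, 0, 30, 0, 0, 0, 1], [0, 0, 40, 0, 0, 0, 1], [0, 0, 40, 0, 0, 0, 1], [0, 0, 40, 0, 0, 0, 1], [0, 0, 40, 0, 0, 0, 1], [2, -10, 36, 0, 0, 0, 1]],
  ],
)

```text
t: 16.92
ee_pos: [445.4, 285.8, 240.6]
ee_rot: [-0.004, 0.704, 0.71, -0.015]
ft_force: [1.3, 0.8, -1.3]
opening: 36.0
```

```bash
python3 -c "
from h import *
st()
crop('scene',(150,80,420,260),'s6')"
```

```text
t 16.92 pos [445.4 285.8 240.6] y-axis [ 1.     0.007 -0.027] z [-0.027 -0.016 -1.   ] F [ 1.3  0.8 -1.3] open 36.0 j [ 0.47 -0.14  1.87 -0.    1.44  0.46]
```

View pics/s6.png

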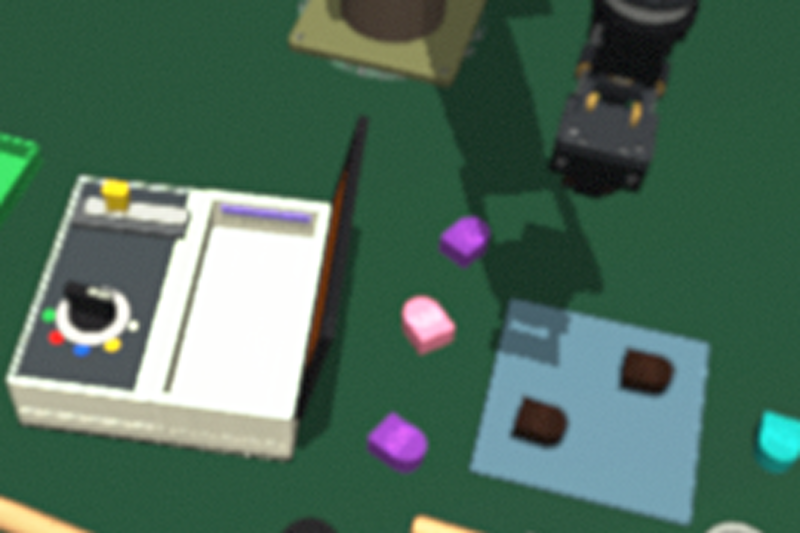

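Emit:
move_arm(
  motion=[
    [[15, -24, 5, 0.015, -0.025, 0.022, 1], [19, -33, 3, 0, 0, 0.022, 1], [19, -33, 0, 0, 0, 0.022, 1], [19, -33, 0, 0, 0, 0.022, 1], [19, -33, 0, 0, 0, 0.022, 1], [19, -33, 0, 0, 0, 0.022, 1], [19, -33, 0, 0, 0, 0.022, 1], [19, -33, 0, 0, 0, 0.022, 1]],
  ],
)

```text
t: 17.63
ee_pos: [600.9, 26.7, 265.0]
ee_rot: [0.003, 0.632, 0.775, 0.012]
ft_force: [1.3, 0.8, 0.4]
opening: 35.5
```

```bash
python3 -c "
from h import *
st(); print(b2w(68,65),b2w(0,65),b2w(-68,65))"
```

```text
t 17.63 pos [600.9  26.7 265. ] y-axis [0.979 0.202 0.023] z [ 0.021  0.015 -1.   ] F [1.3 0.8 0.4] open 35.5 j [-0.05 -0.02  1.72  0.02  1.43 -0.26]
[601.50671371  21.5540655    0.        ] [534.67959045   8.97886782   0.        ] [467.85246719  -3.59632986   0.        ]
```

Emit:
move_arm(
  motion=[
    [[0, -5, -30, -0.014, 0.02, -0.015, 1], [0, 0, -40, 0, 0.006, 0, 1], [-1, 0, -40, 0, 0.006, 0, 1], [-1, 0, -30, 0, 0.006, 0, 1], [0, 0, 0, 0, 0, 0, 1]],
  ],
)

```text
t: 18.05
ee_pos: [602.9, 11.5, 121.3]
ee_rot: [-0.004, 0.642, 0.766, -0.005]
ft_force: [-1.8, 0.1, -1.1]
opening: 35.8
```

```bash
python3 -c "
from h import *
st()"
```

```text
t 18.05 pos [602.9  11.5 121.3] y-axis [ 0.984  0.175 -0.013] z [-0.013 -0.002 -1.   ] F [-1.8  0.1 -1.1] open 35.8 j [-0.07  0.1   1.83 -0.    1.22 -0.24]
```

Emit:
move_arm(
  motion=[
    [[-1, 9, -10, 0.002, -0.01, 0.01, 1], [0, 1, -30, 0, 0.004, 0, 1], [-1, 0, -25, 0, 0.004, 0, 1], [-1, 0, -10, 0, 0.002, 0, 1], [0, 0, 0, 0, 0, 0, 1]],
  ],
)

```text
t: 18.47
ee_pos: [601.3, 22.2, 47.1]
ee_rot: [-0.004, 0.638, 0.77, -0.004]
ft_force: [-0.6, 0.8, -0.4]
opening: 35.9
```

Emit:
move_arm(
  motion=[
    [[0, -0.5, -13, 0, -0.01, 0, 1], [0, 0, -2, 0, 0, 0, 1]],
  ],
)

```text
t: 18.63
ee_pos: [603.3, 21.9, 35.1]
ee_rot: [0.001, 0.638, 0.77, 0.001]
ft_force: [-0.3, 0.2, -0.7]
opening: 36.0
```

Emit:
move_arm(
  motion=[
    [[-1.5, 0, -3.5, 0, 0, 0, 1], [0, 0, -1, 0, 0, 0, -0.2], [0, 0, 0, 0, 0, 0, -0.2], [0, 0, 0, 0, 0, 0, -0.2], [0, 0, 30, 0, 0, 0, -0.2], [0, 0, 40, 0, 0, 0, -0.2], [0, 0, 40, 0, 0, 0, -0.2], [0, 0, 40, 0, 0, 0, -0.2]],
  ],
)

```text
t: 19.3
ee_pos: [598.5, 22.1, 183.2]
ee_rot: [-0.003, 0.638, 0.77, -0.002]
ft_force: [1.2, -0.7, 0.5]
opening: 57.3
```

```bash
python3 -c "
from h import *
st()
crop('scene',(150,80,280,220),'s7')"
```

```text
t 19.30 pos [598.5  22.1 183.2] y-axis [ 0.983  0.186 -0.008] z [-0.008  0.    -1.   ] F [ 1.2 -0.7  0.5] open 57.3 j [-0.05  0.04  1.79 -0.    1.32 -0.24]
```

View pics/s7.png

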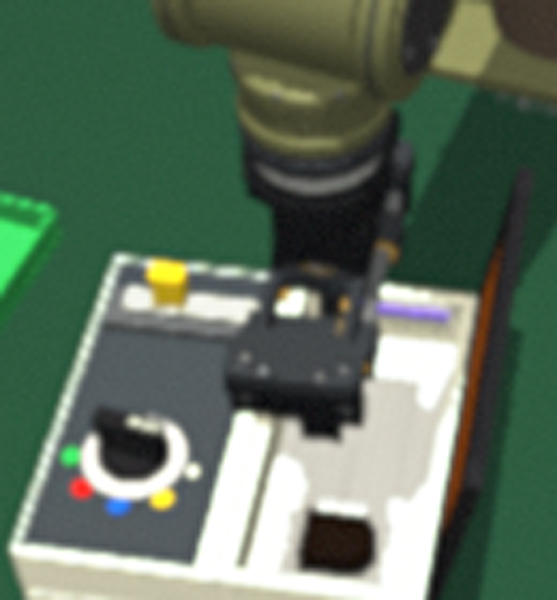

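Emit:
move_arm(
  motion=[
    [[0, 0, 40, 0, 0, 0, -0.3], [-4, 15, 36, 0, 0, 0, -0.3], [-7, 36, 5, 0, 0, -0.025, -0.3], [-7, 38, 0, 0, 0, -0.025, -0.3], [-7, 38, 0, 0, 0, -0.025, -0.3], [-7, 38, 0, 0, 0, -0.025, -0.3], [-7, 38, 0, 0, 0, -0.025, -0.3], [-7, 38, 0, 0, 0, -0.025, -0.3]],
  ],
)

```text
t: 20.02
ee_pos: [561.0, 265.0, 287.4]
ee_rot: [0.016, 0.702, 0.712, 0.014]
ft_force: [1.7, 0.8, -0.1]
opening: 62.0
```

```bash
cat > heels.py <<'E'
from h import *
import sys
st()
t=r.get_image('top');s=r.get_image('scene')
m=masks_dark(t,s)
for g in [(450,386),(541,302)]:
    for k in (('top','scene'),('scene',),('top',)):
        try: print(g,k,[np.round(x,2) for x in fitblock({n:m[n] for n in k},[g[0],g[1],0],4)])
        except Exception as e: print(e)
crop('scene',(150,80,420,260),sys.argv[1],im=s)
E
python3 heels.py s8
```

```text
t 20.02 pos [561.  265.  287.4] y-axis [0.999 0.015 0.041] z [ 0.041 -0.002 -0.999] F [ 1.7  0.8 -0.1] open 62.0 j [ 0.36  0.    1.66 -0.02  1.44  0.35]
(450, 386) ('top', 'scene') [array([445.73, 388.03,  -0.  ]), np.float64(1191.28)]
(450, 386) ('scene',) [array([4.4940e+02, 3.8744e+02, 2.0000e-02]), np.float64(29.75)]
(450, 386) ('top',) [array([439.03, 391.4 ,   0.  ]), np.float64(1142.81)]
(541, 302) ('top', 'scene') [array([537.9 , 311.29,   0.  ]), np.float64(1597.3)]
(541, 302) ('scene',) [array([5.3690e+02, 3.0677e+02, 2.6000e-01]), np.float64(239.1)]
(541, 302) ('top',) [array([ 5.3306e+02,  3.4838e+02, -5.0000e-02]), np.float64(1198.48)]
```

View pics/s8.png

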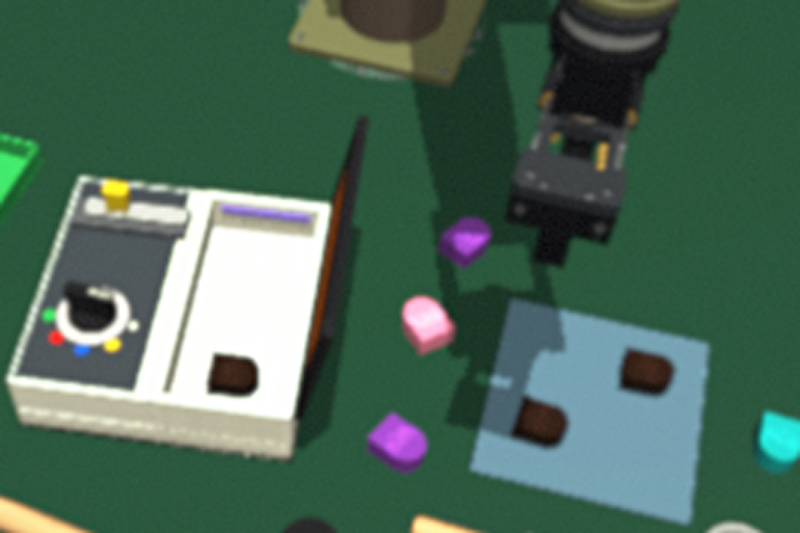

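Emit:
move_arm(
  motion=[
    [[-12, 18, -35, 0, 0.04, 0, -0.3], [-6, 14, -40, 0, 0.006, 0, -0.3], [0, 0, -40, 0, 0.006, 0, -0.3], [0, 0, -40, 0, 0.006, 0, -0.3], [0, 0, -35, 0, 0.006, 0, -0.3], [0, 0, -15, 0, 0, 0, -0.3], [0, 0, 0, 0, 0, 0, -0.3]],
  ],
)

```text
t: 20.7
ee_pos: [544.5, 301.5, 86.0]
ee_rot: [-0.004, 0.697, 0.717, -0.0]
ft_force: [-1.2, -0.2, -0.4]
opening: 61.9
```

```bash
python3 -c "
from h import *
st()"
```

```text
t 20.70 pos [544.5 301.5  86. ] y-axis [ 1.     0.028 -0.007] z [-0.007  0.005 -1.   ] F [-1.2 -0.2 -0.4] open 61.9 j [0.42 0.18 1.82 0.01 1.15 0.38]
```

Emit:
move_arm(
  motion=[
    [[-4, 0, -30, -0.005, -0.005, -0.03, -0.3], [-1, 0, -25, 0, 0.006, 0, -0.2], [-1, 0, -12, 0, 0.004, 0, -0.2], [0, 0, 0, 0, 0, 0, -0.2]],
  ],
)

```text
t: 21.03
ee_pos: [542.5, 300.6, 22.4]
ee_rot: [-0.003, 0.709, 0.705, -0.001]
ft_force: [-1.2, 0.5, -0.6]
opening: 57.0
```

```bash
python3 -c "
from h import *
st()"
```

```text
t 21.03 pos [542.5 300.6  22.4] y-axis [ 1.    -0.005 -0.005] z [-0.005  0.003 -1.   ] F [-1.2  0.5 -0.6] open 57.0 j [0.42 0.25 1.85 0.01 1.04 0.42]
```

Emit:
move_arm(
  motion=[
    [[-2, 1, -14, 0, -0.004, 0, -0.2], [-0.5, 0, -2, 0, 0, 0, -0.1], [-0.5, 0, -1.5, 0, 0, 0, 0.15], [-0.5, 0, -1, 0, 0, 0, 1]],
  ],
)

```text
t: 21.37
ee_pos: [544.6, 302.7, 11.3]
ee_rot: [0.001, 0.709, 0.705, 0.006]
ft_force: [-0.1, -1.1, 0.1]
opening: 44.2
```

```bash
python3 -c "
from h import *
st()"
```

```text
t 21.37 pos [544.6 302.7  11.3] y-axis [ 1.    -0.005  0.009] z [ 0.009  0.007 -1.   ] F [-0.1 -1.1  0.1] open 44.2 j [0.42 0.26 1.86 0.   1.01 0.42]
```

Emit:
move_arm(
  motion=[
    [[-3, 0, -5, -0.006, 0.008, 0, 0.07], [-0.5, 0, -1.5, 0, 0, 0, 0.3], [-0.5, 0, -1, 0, 0, 0, 1], [-0.5, 0, -1, 0, 0, 0, 1], [-0.5, 0, -1, 0, 0, 0, 1]],
  ],
)

```text
t: 21.78
ee_pos: [543.4, 303.9, 8.1]
ee_rot: [0.002, 0.709, 0.705, 0.004]
ft_force: [-0.7, -2.6, 5.1]
opening: 35.5
```

```bash
python3 -c "
from h import *
st()"
```

```text
t 21.78 pos [543.4 303.9   8.1] y-axis [ 1.    -0.005  0.009] z [ 0.009  0.003 -1.   ] F [-0.7 -2.6  5.1] open 35.5 j [ 0.42  0.27  1.86 -0.    1.01  0.43]
```

Emit:
move_arm(
  motion=[
    [[0, 0, 15, 0, 0, 0, 1], [0, 0, 30, 0, 0, 0, 1], [0, 0, 40, 0, 0, 0, 1], [0, 0, 40, 0, 0, 0, 1], [0, 0, 40, 0, 0, 0, 1], [0, 0, 40, 0, 0, 0, 1], [0, -10, 36, 0, 0, 0, 1]],
  ],
)

```text
t: 22.37
ee_pos: [531.3, 290.1, 241.0]
ee_rot: [-0.004, 0.708, 0.706, -0.009]
ft_force: [1.2, 0.3, -0.9]
opening: 35.6
```

```bash
python3 -c "
from h import *
st()"
```

```text
t 22.37 pos [531.3 290.1 241. ] y-axis [ 1.    -0.004 -0.018] z [-0.018 -0.007 -1.   ] F [ 1.2  0.3 -0.9] open 35.6 j [0.41 0.02 1.71 0.   1.43 0.41]
```

Emit:
move_arm(
  motion=[
    [[0, -25, 8, 0.007, -0.018, 0.02, 1], [0, -35, 3, 0, 0, 0.025, 1], [0, -36, 0, 0, 0, 0.025, 1], [0, -36, 0, 0, 0, 0.025, 1], [0, -36, 0, 0, 0, 0.025, 1], [0, -36, 0, 0, 0, 0.025, 1], [0, -36, 0, 0, 0, 0.025, 1], [0, -26, -5, 0, 0, 0.015, 1]],
  ],
)

```text
t: 23.03
ee_pos: [534.2, 21.0, 261.9]
ee_rot: [0.005, 0.632, 0.775, 0.013]
ft_force: [0.3, -0.5, -0.9]
opening: 36.0
```

```bash
python3 -c "
from h import *
st()"
```

```text
t 23.03 pos [534.2  21.  261.9] y-axis [0.979 0.2   0.028] z [ 0.025  0.014 -1.   ] F [ 0.3 -0.5 -0.9] open 36.0 j [-0.07 -0.18  1.87  0.02  1.43 -0.27]
```

Emit:
move_arm(
  motion=[
    [[0, -4, -30, -0.013, 0.025, -0.013, 1], [0, 0, -40, 0, 0.006, 0, 1], [-1, 0, -40, 0, 0.006, 0, 1], [-1, 0, -30, 0, 0.006, 0, 1], [0, 0, 0, 0, 0, 0, 1]],
  ],
)

```text
t: 23.45
ee_pos: [531.9, 9.6, 119.1]
ee_rot: [-0.004, 0.641, 0.767, -0.004]
ft_force: [-1.3, 0.4, -1.4]
opening: 35.8
```

```bash
python3 -c "
from h import *
st()"
```

```text
t 23.45 pos [531.9   9.6 119.1] y-axis [ 0.984  0.177 -0.01 ] z [-0.01  -0.001 -1.   ] F [-1.3  0.4 -1.4] open 35.8 j [-0.08 -0.05  2.   -0.    1.21 -0.26]
```

Emit:
move_arm(
  motion=[
    [[3, 0, -25, 0, -0.008, 0.008, 1], [0, 0, -30, 0, 0.006, 0, 1], [0, 0, -15, 0, 0.004, 0, 1], [0, 0, 0, 0, 0, 0, 1]],
  ],
)

```text
t: 23.78
ee_pos: [536.3, 10.0, 49.7]
ee_rot: [-0.003, 0.638, 0.77, -0.003]
ft_force: [-0.5, -0.2, -1.4]
opening: 35.7
```

Emit:
move_arm(
  motion=[
    [[-1, -1, -12, 0, -0.008, 0, 1], [-1, 0, -3, 0, 0, 0, 1]],
  ],
)

```text
t: 23.95
ee_pos: [536.4, 9.3, 37.5]
ee_rot: [0.001, 0.638, 0.77, 0.001]
ft_force: [-0.7, 0.0, -0.6]
opening: 36.1
```

Emit:
move_arm(
  motion=[
    [[-1.5, 0, -4, 0, 0, 0, 1], [0, 0, -1, 0, 0, 0, -0.1], [0, 0, 0, 0, 0, 0, -0.1], [0, 0, 0, 0, 0, 0, -0.1], [0, 0, 30, 0, 0, 0, -0.1], [0, 0, 40, 0, 0, 0, -0.2], [0, 0, 40, 0, 0, 0, -0.2], [0, 0, 40, 0, 0, 0, -0.2]],
  ],
)

```text
t: 24.62
ee_pos: [531.6, 10.1, 185.8]
ee_rot: [-0.003, 0.638, 0.77, -0.002]
ft_force: [0.3, 0.1, 0.0]
opening: 56.8
```

Emit:
move_arm(
  motion=[
    [[0, 0, 40, 0, 0, 0, -0.3], [-6, 15, 36, 0, 0, 0, -0.3], [-11, 37, 5, 0, 0, -0.02, -0.3], [-12, 39, 0, 0, 0, -0.025, -0.3], [-12, 39, 0, 0, 0, -0.025, -0.3], [-12, 39, 0, 0, 0, -0.025, -0.3], [-12, 39, 0, 0, 0, -0.025, -0.3], [-12, 39, 0, 0, 0, -0.025, -0.3]],
  ],
)

```text
t: 25.28
ee_pos: [460.1, 258.5, 298.7]
ee_rot: [0.013, 0.7, 0.714, 0.014]
ft_force: [1.6, -0.2, -1.2]
opening: 61.7
```

```bash
python3 heels.py s9
```

```text
t 25.28 pos [460.1 258.5 298.7] y-axis [0.999 0.02  0.038] z [ 0.038  0.001 -0.999] F [ 1.6 -0.2 -1.2] open 61.7 j [ 0.42 -0.21  1.84 -0.01  1.48  0.4 ]
(450, 386) ('top', 'scene') [array([4.4865e+02, 3.8757e+02, 1.0000e-02]), np.float64(1261.45)]
(450, 386) ('scene',) [array([ 4.4942e+02,  3.8725e+02, -2.0000e-02]), np.float64(30.68)]
(450, 386) ('top',) [array([4.4853e+02, 3.8779e+02, 2.0000e-02]), np.float64(1229.7)]
(541, 302) ('top', 'scene') [array([531.41, 311.81,  -0.  ]), np.float64(1326.31)]
(541, 302) ('scene',) [array([ 4.9316e+02,  3.6086e+02, -8.0000e-02]), np.float64(255.39)]
(541, 302) ('top',) [array([540.61, 305.27,  -0.  ]), np.float64(1029.68)]
```

View pics/s9.png

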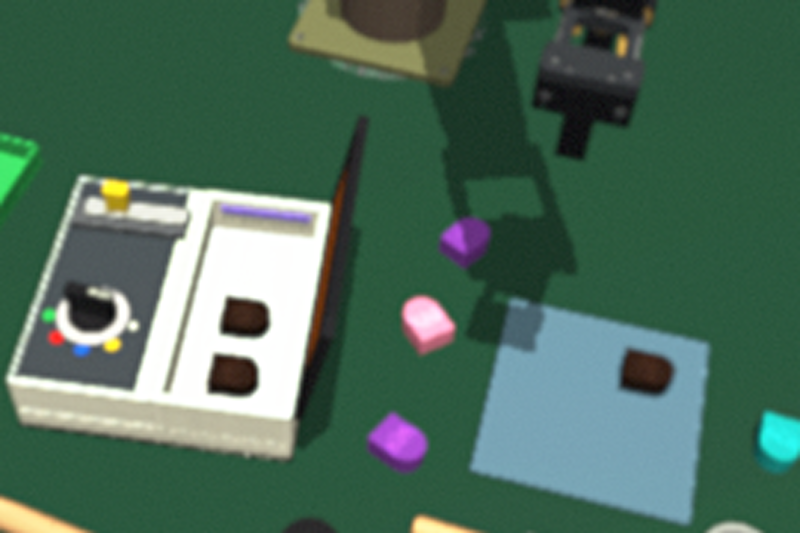

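Emit:
move_arm(
  motion=[
    [[-4, 28, -20, 0, 0.035, 0, -0.3], [-3, 34, -24, 0, 0.006, 0, -0.3], [-2, 34, -24, 0, 0.006, 0, -0.3], [0, 22, -35, 0, 0.006, 0, -0.3], [0, 0, -40, 0, 0.006, 0, -0.3], [0, 0, -35, 0, 0.006, 0, -0.3], [0, 0, -10, 0, 0, 0, -0.3], [0, 0, 0, 0, 0, 0, -0.3]],
  ],
)

```text
t: 26.05
ee_pos: [453.4, 385.7, 116.8]
ee_rot: [-0.007, 0.695, 0.719, 0.001]
ft_force: [0.7, 0.7, 0.2]
opening: 61.5
```

```bash
python3 -c "
from h import *
st()"
```

```text
t 26.05 pos [453.4 385.7 116.8] y-axis [ 0.999  0.034 -0.009] z [-0.009  0.011 -1.   ] F [0.7 0.7 0.2] open 61.5 j [0.61 0.08 1.86 0.02 1.19 0.57]
```

Emit:
move_arm(
  motion=[
    [[-3, 1, -30, -0.01, -0.008, 0, -0.3], [0, 0, -35, 0, 0.006, 0, -0.2], [-1, 0, -20, 0, 0.006, 0, -0.2], [-1, 0, -8, 0, 0.0, 0, -0.2], [0, 0, 0, 0, 0, 0, -0.2]],
  ],
)

```text
t: 26.47
ee_pos: [457.0, 388.2, 34.2]
ee_rot: [-0.003, 0.697, 0.718, 0.005]
ft_force: [-0.1, -0.4, 0.1]
opening: 57.2
```

```bash
python3 -c "
from h import *
st()"
```

```text
t 26.47 pos [457.  388.2  34.2] y-axis [1.    0.03  0.003] z [ 0.003  0.011 -1.   ] F [-0.1 -0.4  0.1] open 57.2 j [0.61 0.19 1.91 0.01 1.04 0.58]
```

Emit:
move_arm(
  motion=[
    [[-7, -1.5, -8, -0.01, 0.003, 0, -0.2], [-1, 0, -14, 0, 0.003, 0, -0.2], [-0.5, 0, -5, 0, 0, 0, -0.1]],
  ],
)

```text
t: 26.72
ee_pos: [453.3, 389.1, 13.9]
ee_rot: [0.0, 0.697, 0.717, 0.005]
ft_force: [0.3, 0.2, 0.4]
opening: 54.0
```

```bash
python3 -c "
from h import *
st()"
```

```text
t 26.72 pos [453.3 389.1  13.9] y-axis [1.    0.028 0.008] z [ 0.008  0.007 -1.   ] F [0.3 0.2 0.4] open 54.0 j [0.62 0.21 1.92 0.   1.   0.59]
```

Emit:
move_arm(
  motion=[
    [[-2.5, -2, -8, -0.006, 0.007, 0, -0.05], [-0.5, 0, -2, 0, 0, 0, 0.2], [-0.5, 0, -1.5, 0, 0, 0, 1], [-0.5, 0, -1, 0, 0, 0, 1], [-0.5, 0, -1, 0, 0, 0, 1]],
  ],
)

```text
t: 27.13
ee_pos: [450.2, 388.6, 4.4]
ee_rot: [0.0, 0.697, 0.717, 0.002]
ft_force: [-0.4, -3.0, 5.9]
opening: 36.2
```

```bash
python3 -c "
from h import *
st()"
```

```text
t 27.13 pos [450.2 388.6   4.4] y-axis [1.    0.029 0.003] z [ 0.003  0.003 -1.   ] F [-0.4 -3.   5.9] open 36.2 j [0.62 0.22 1.92 0.   0.99 0.59]
```

Emit:
move_arm(
  motion=[
    [[0, 0, 15, 0, 0, 0, 1], [0, 0, 30, 0, 0, 0, 1], [0, 0, 40, 0, 0, 0, 1], [0, 0, 40, 0, 0, 0, 1], [0, 0, 40, 0, 0, 0, 1], [0, -10, 40, 0, 0, 0, 1], [0, -25, 32, 0, 0, 0, 1], [0, -36, 5, 0, 0, 0, 1]],
  ],
)

```text
t: 27.8
ee_pos: [443.1, 315.3, 248.4]
ee_rot: [-0.001, 0.694, 0.72, -0.004]
ft_force: [1.7, -0.6, 0.2]
opening: 36.4
```

```bash
python3 -c "
from h import *
st()"
```

```text
t 27.80 pos [443.1 315.3 248.4] y-axis [ 0.999  0.036 -0.007] z [-0.007 -0.004 -1.   ] F [ 1.7 -0.6  0.2] open 36.4 j [ 0.52 -0.13  1.84 -0.    1.43  0.48]
```

Emit:
move_arm(
  motion=[
    [[3, -39, 3, 0, 0, 0.018, 1], [3, -39, 3, 0, 0, 0.018, 1], [3, -39, 0, 0, 0, 0.018, 1], [3, -39, 0, 0, 0, 0.018, 1], [3, -39, 0, 0, 0, 0.018, 1], [3, -39, 0, 0, 0, 0.018, 1], [3, -39, 0, 0, 0, 0.018, 1], [3, -30, 0, 0, 0, 0.018, 1]],
  ],
)

```text
t: 28.47
ee_pos: [466.9, 1.5, 260.4]
ee_rot: [0.004, 0.635, 0.772, 0.003]
ft_force: [0.7, -0.1, 0.8]
opening: 35.7
```

```bash
python3 -c "
from h import *
st()"
```

```text
t 28.47 pos [466.9   1.5 260.4] y-axis [0.981 0.193 0.01 ] z [ 0.01   0.001 -1.   ] F [ 0.7 -0.1  0.8] open 35.7 j [-0.11 -0.33  1.99  0.    1.47 -0.31]
```

Emit:
move_arm(
  motion=[
    [[0, 3, -30, 0, 0.01, -0.005, 1], [0, 0, -40, 0, 0.006, 0, 1], [-1, 0, -40, 0, 0.006, 0, 1], [-1, 0, -30, 0, 0.006, 0, 1], [0, 0, 0, 0, 0, 0, 1]],
  ],
)

```text
t: 28.88
ee_pos: [466.2, -4.2, 119.3]
ee_rot: [-0.001, 0.642, 0.766, -0.003]
ft_force: [-1.5, 1.3, -1.2]
opening: 35.9
```

```bash
python3 -c "
from h import *
st()"
```

```text
t 28.88 pos [466.2  -4.2 119.3] y-axis [ 0.985  0.175 -0.007] z [-0.006 -0.003 -1.   ] F [-1.5  1.3 -1.2] open 35.9 j [-0.12 -0.21  2.14 -0.    1.22 -0.3 ]
```

Emit:
move_arm(
  motion=[
    [[2, 0, -25, 0, -0.005, 0.008, 1], [0, 0, -30, 0, 0.006, 0, 1], [0, 0, -15, 0, 0.004, 0, 1], [0, 0, 0, 0, 0, 0, 1]],
  ],
)

```text
t: 29.22
ee_pos: [470.1, -4.2, 50.5]
ee_rot: [-0.002, 0.639, 0.769, -0.003]
ft_force: [0.6, 0.8, -0.7]
opening: 36.0
```

Emit:
move_arm(
  motion=[
    [[-1, 0, -12, 0, 0, 0, 1], [-1, 0, -3, 0, 0, 0, 1]],
  ],
)

```text
t: 29.38
ee_pos: [470.5, -4.2, 37.8]
ee_rot: [0.0, 0.639, 0.769, -0.002]
ft_force: [-0.3, 0.6, -1.5]
opening: 35.7
```

Emit:
move_arm(
  motion=[
    [[-2.5, 0, -5, 0, 0, 0, 1], [-0.5, 0, -2, 0, 0, 0, 1]],
  ],
)

```text
t: 29.55
ee_pos: [469.1, -4.3, 32.6]
ee_rot: [0.002, 0.639, 0.769, -0.001]
ft_force: [-0.9, -0.1, -0.3]
opening: 36.2
```

Emit:
move_arm(
  motion=[
    [[-0.5, 0, -2, 0, 0, 0, 1], [0, 0, -0.5, 0, 0, 0, -0.1], [0, 0, 0, 0, 0, 0, -0.1], [0, 0, 0, 0, 0, 0, -0.1], [0, 0, 30, 0, 0, 0, -0.1], [0, 0, 40, 0, 0, 0, -0.1], [0, 0, 40, 0, 0, 0, 1], [0, 0, 40, 0, 0, 0, 1]],
  ],
)

```text
t: 30.22
ee_pos: [461.8, -3.5, 177.7]
ee_rot: [-0.005, 0.639, 0.769, -0.006]
ft_force: [1.0, -0.8, 0.9]
opening: 43.7
```

```bash
python3 -c "
from h import *
st()
crop('scene',(150,80,280,220),'s10')
for th in (1.6,1.7,1.8): print(th, proj('scene',[b2w(-128,128-126*np.cos(th),75.5+126*np.sin(th)),b2w(128,128-126*np.cos(th),75.5+126*np.sin(th))]).round(1).tolist(),proj('top',[b2w(-128,128-126*np.cos(th),75.5+126*np.sin(th)),b2w(128,128-126*np.cos(th),75.5+126*np.sin(th))]).round(1).tolist())
"
```

```text
t 30.22 pos [461.8  -3.5 177.7] y-axis [ 0.983  0.184 -0.015] z [-0.014 -0.002 -1.   ] F [ 1.  -0.8  0.9] open 43.7 j [-0.12 -0.27  2.09 -0.    1.34 -0.31]
1.6 [[263.6, 117.2], [249.6, 191.3]] [[258.2, 243.4], [240.6, 153.3]]
1.7 [[268.2, 118.0], [254.9, 192.2]] [[253.7, 244.3], [236.2, 154.2]]
1.8 [[272.7, 119.1], [260.1, 193.5]] [[249.2, 245.1], [231.9, 155.2]]
```

View pics/s10.png

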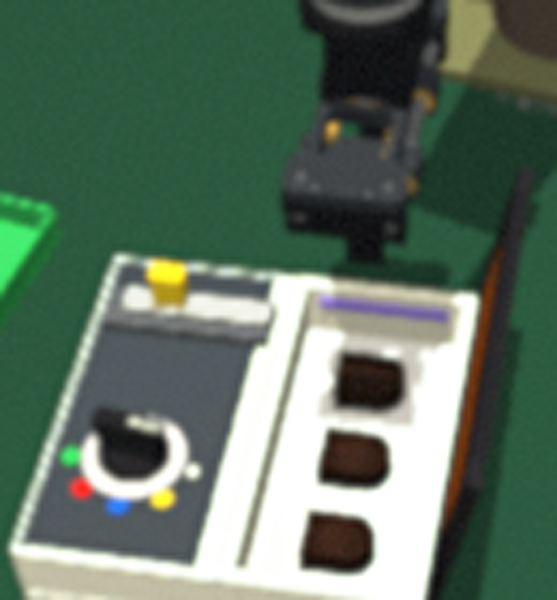

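Emit:
move_arm(
  motion=[
    [[0, 0, 40, 0.002, -0.012, 0, 1], [3, 10, 35, 0, 0, 0, 1], [10, 35, 5, 0, 0, 0, 1], [10, 38, 0, 0, 0, 0, 1], [10, 38, 0, 0, 0, 0, 1], [8, 25, 0, 0, 0, 0, 1], [0, 0, 0, 0, 0, 0, 1]],
  ],
)

```text
t: 30.85
ee_pos: [512.8, 146.7, 274.6]
ee_rot: [0.016, 0.641, 0.767, 0.013]
ft_force: [-0.3, 0.0, -0.5]
opening: 1.0
```

```bash
python3 -c "
from h import *
s,_=st(); print(w2b(s['ee_pos']))
t=r.get_image('top');s=r.get_image('scene')
crop('scene',(150,60,310,220),'s11',im=s);crop('top',(200,120,350,260),'t11',im=t)"
```

```text
t 30.85 pos [512.8 146.7 274.6] y-axis [0.983 0.177 0.039] z [ 0.04  -0.001 -0.999] F [-0.3  0.  -0.5] open 1.0 j [ 0.18 -0.19  1.86 -0.01  1.44  0.01]
[  3.97129693 204.43078409]
```

View pics/s11.png

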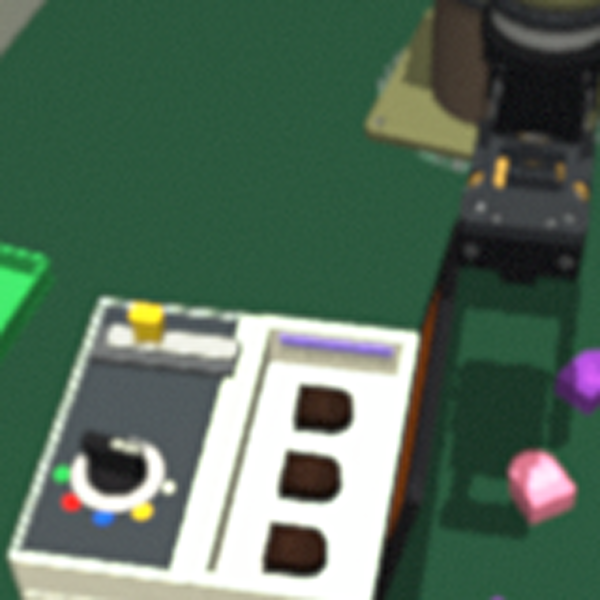

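View pics/t11.png

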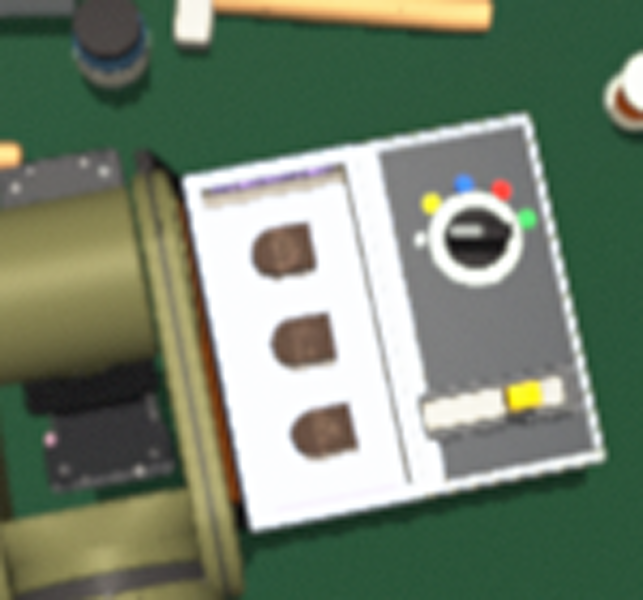

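Emit:
move_arm(
  motion=[
    [[-2, 0, -30, 0, 0.038, 0.008, 1], [-1, 0, -35, 0, 0.006, 0, 1], [-1, 0, -30, 0, 0.006, 0, 1], [0, 0, -10, 0, 0.003, 0, 1], [0, 0, 0, 0, 0, 0, 1]],
  ],
)

```text
t: 31.37
ee_pos: [508.1, 138.3, 169.0]
ee_rot: [-0.002, 0.641, 0.768, -0.005]
ft_force: [0.0, -0.3, -0.3]
opening: 0.5
```

```bash
python3 -c "
from h import *
s,_=st(); print(w2b(s['ee_pos']))"
```

```text
t 31.37 pos [508.1 138.3 169. ] y-axis [ 0.984  0.178 -0.01 ] z [-0.009 -0.004 -1.   ] F [ 0.  -0.3 -0.3] open 0.5 j [ 0.17 -0.11  1.96 -0.    1.3  -0.01]
[ -2.23801342 196.98689245]
```

Emit:
move_arm(
  motion=[
    [[2.5, -12, 1, 0, 0, 0, 1], [2, -12, 1, 0, 0, 0, 1], [2, -12, 0, 0, 0, 0, 1], [2, -12, 0, 0, 0, 0, 1]],
  ],
)

```text
t: 31.7
ee_pos: [517.1, 87.7, 174.7]
ee_rot: [-0.003, 0.641, 0.767, -0.003]
ft_force: [-1.1, 2.5, -2.2]
opening: 0.6
```

```bash
python3 -c "
from h import *
s,_=st(); print(w2b(s['ee_pos']))"
```

```text
t 31.70 pos [517.1  87.7 174.7] y-axis [ 0.984  0.178 -0.008] z [-0.008 -0.001 -1.   ] F [-1.1  2.5 -2.2] open 0.6 j [ 0.07 -0.12  1.96 -0.    1.31 -0.11]
[ -2.75830072 145.66782617]
```

Emit:
move_arm(
  motion=[
    [[2.2, -11.5, -1.5, 0, 0, 0, 1], [2.2, -11.5, -1.5, 0, 0, 0, 1], [2.2, -11.5, -1.5, 0, 0, 0, 1], [2.2, -11.5, -6, 0, 0, 0, 1], [2.2, -11.5, -6, 0, 0, 0, 1], [2.2, -11.5, -7, 0, 0, 0, 1]],
  ],
)

```text
t: 32.2
ee_pos: [533.6, 11.0, 155.7]
ee_rot: [0.0, 0.642, 0.767, 0.001]
ft_force: [0.3, 1.2, 0.3]
opening: 0.4
```

```bash
python3 -c "
from h import *
s,_=st(); print(w2b(s['ee_pos']))"
```

```text
t 32.20 pos [533.6  11.  155.7] y-axis [0.985 0.175 0.001] z [ 0.001  0.001 -1.   ] F [0.3 1.2 0.3] open 0.4 j [-0.08 -0.09  1.97  0.    1.26 -0.26]
[-0.6863309  67.17907601]
```

Emit:
move_arm(
  motion=[
    [[1, -6, -11, 0, 0.002, 0, 1], [1, -6, -11, 0, 0.002, 0, 1], [1, -6, -11, 0, 0.002, 0, 1], [0.5, -4, -10, 0, 0, 0, 1]],
  ],
)

```text
t: 32.53
ee_pos: [539.3, -16.8, 109.6]
ee_rot: [0.0, 0.643, 0.766, -0.001]
ft_force: [-0.2, 1.0, 1.7]
opening: 0.5
```

```bash
python3 -c "
from h import *
s,_=st(); print(w2b(s['ee_pos']))
t=r.get_image('top');s=r.get_image('scene')
crop('scene',(150,60,310,220),'s12',im=s);crop('top',(200,120,350,260),'t12',im=t)"
```

```text
t 32.53 pos [539.3 -16.8 109.6] y-axis [ 0.985  0.173 -0.002] z [-0.001 -0.002 -1.   ] F [-0.2  1.   1.7] open 0.5 j [-0.13 -0.03  1.99 -0.    1.18 -0.3 ]
[-0.26894042 38.81503526]
```

View pics/s12.png

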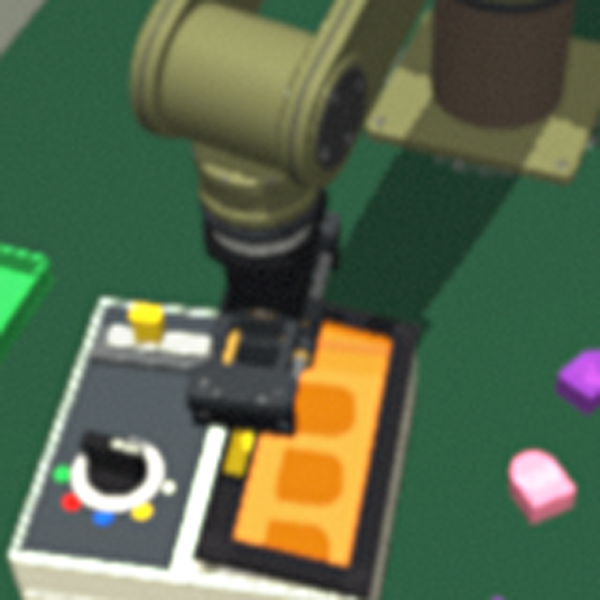

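Emit:
move_arm(
  motion=[
    [[0, 0, 22, 0, 0, 0, 1], [17, -8, 5, 0, 0, 0, 1], [15, -7, 0, 0, 0, 0, 1], [0, 0, 0, 0, 0, 0, 1]],
  ],
)

```text
t: 32.97
ee_pos: [567.7, -30.6, 132.6]
ee_rot: [-0.004, 0.642, 0.767, -0.005]
ft_force: [-0.7, -0.4, 0.2]
opening: 0.4
```

```bash
python3 -c "
from h import *
s,_=st(); print(w2b(s['ee_pos']), onz('scene',[(214,180.5)],100), w2b(onz('scene',[(214,180.5)],100)[0]))
t=r.get_image('top');s=r.get_image('scene')
crop('scene',(150,60,310,220),'s13',im=s);crop('top',(200,120,350,260),'t13',im=t)"
```

```text
t 32.97 pos [567.7 -30.6 132.6] y-axis [ 0.984  0.175 -0.013] z [-0.013 -0.001 -1.   ] F [-0.7 -0.4  0.2] open 0.4 j [-0.15  0.02  1.9  -0.    1.23 -0.32]
[25.18167655 20.00692118] [[572.4250486 -28.9570754 100.       ]] [30.07894704 20.73813895]
```

View pics/s13.png

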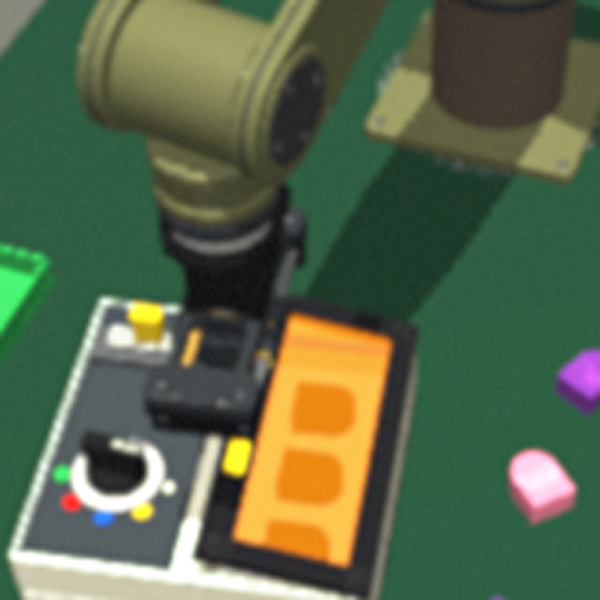

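Emit:
move_arm(
  motion=[
    [[5, -3, -8, 0, -0.012, 0, 1], [0, 0, -10, 0, 0.003, 0, 1], [0, 0, -8, 0, 0.003, 0, 1], [0, 0, -6, 0, 0, 0, 1]],
  ],
)

```text
t: 33.4
ee_pos: [569.1, -31.0, 98.7]
ee_rot: [-0.003, 0.641, 0.767, -0.003]
ft_force: [0.9, 0.2, 0.6]
opening: 0.5
```

```bash
python3 -c "
from h import *
s,_=st(); print(w2b(s['ee_pos']))"
```

```text
t 33.40 pos [569.1 -31.   98.7] y-axis [ 0.984  0.178 -0.01 ] z [-0.01  -0.001 -1.   ] F [0.9 0.2 0.6] open 0.5 j [-0.15  0.06  1.93 -0.    1.17 -0.33]
[26.4520671  19.38331193]
```

Emit:
move_arm(
  motion=[
    [[2, -3, -6, 0, -0.01, 0, 1], [0, 0, -6, 0, 0, 0, 1]],
  ],
)

```text
t: 33.57
ee_pos: [569.7, -32.2, 87.5]
ee_rot: [-0.002, 0.641, 0.768, -0.0]
ft_force: [1.1, -2.1, 2.0]
opening: 0.4
```

Emit:
move_arm(
  motion=[
    [[0, 0, -6, 0, 0, 0, 1], [0, 0, -6, 0, 0, 0, 1]],
  ],
)

```text
t: 33.73
ee_pos: [570.0, -32.0, 85.2]
ee_rot: [-0.003, 0.641, 0.768, -0.002]
ft_force: [-21.2, 2.0, 44.8]
opening: 0.6
```

Emit:
move_arm(
  motion=[
    [[0, 0, 6, 0, 0, 0, 1], [0, 0, 30, 0, 0, 0, 1], [-10, -20, 40, 0, 0, 0, 1], [-15, -30, 20, 0, 0, 0, 1], [-15, -30, 0, 0, 0, 0, 1], [-10, -30, 0, 0, 0, 0, 1]],
  ],
)

```text
t: 34.23
ee_pos: [517.3, -138.2, 183.9]
ee_rot: [-0.005, 0.636, 0.772, -0.002]
ft_force: [0.4, -0.2, -0.1]
opening: 0.6
```

```bash
python3 -c "
from h import *
s,_=st(); print(w2b(s['ee_pos']))
t=r.get_image('top');s=r.get_image('scene')
crop('scene',(150,100,280,220),'s14',im=s);crop('top',(200,120,350,260),'t14',im=t)
for th in (0,.05,.1): print(th, proj('scene',[b2w(-128,128-126*np.cos(th),85.5+126*np.sin(th)),b2w(128,128-126*np.cos(th),85.5+126*np.sin(th))]).round(1).tolist())
for n in ('scene','top'):
  for tt in ('bolt_grip','lid_press','dial_grip','dial_aim'): print(n,tt,[(np.round(o['point'],1).tolist(),round(o['confidence'],2)) for o in r.landmark_of(n,tt)[:3]])
"
```

```text
t 34.23 pos [ 517.3 -138.2  183.9] y-axis [ 0.982  0.191 -0.009] z [-0.01   0.003 -1.   ] F [ 0.4 -0.2 -0.1] open 0.6 j [-0.36 -0.1   1.93 -0.    1.32 -0.55]
[-44.31427549 -76.46179552]
0 [[218.8, 141.8], [199.7, 212.3]]
0.05 [[218.8, 140.3], [199.5, 210.9]]
0.1 [[218.8, 138.8], [199.5, 209.5]]
scene bolt_grip [([187.6, 144.1], 0.66)]
scene lid_press [([213.8, 180.6], 0.96), ([392.6, 275.3], 0.48)]
scene dial_grip []
scene dial_aim [([194.1, 188.0], 0.77)]
top bolt_grip []
top lid_press [([283.4, 185.0], 0.95)]
top dial_grip [([312.3, 171.4], 0.65), ([284.2, 186.3], 0.44), ([290.5, 192.7], 0.3)]
top dial_aim [([298.3, 178.1], 0.58)]
```

View pics/s14.png

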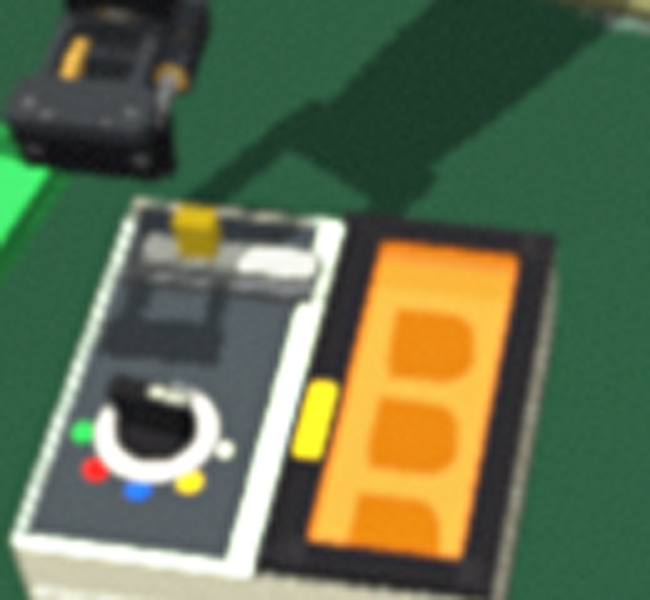

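View pics/t14.png

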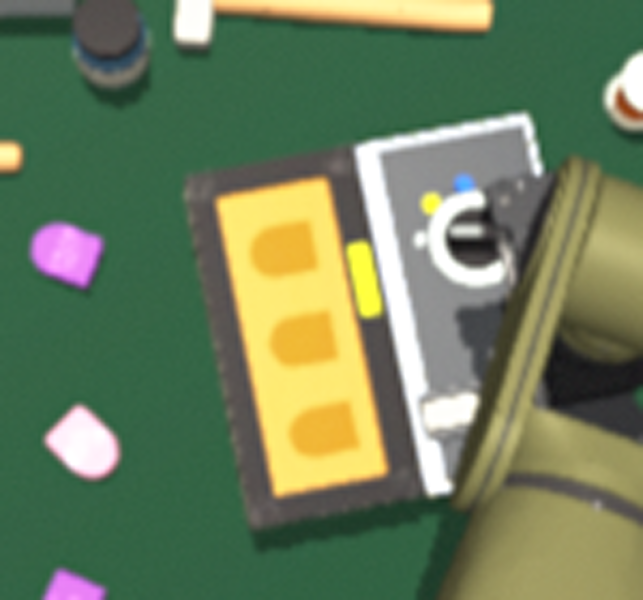

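```bash
python3 -c "
from h import *
for n,uv in (('top',(322.5,212.1)),('top',(322.9,213.4)),('scene',(189,143)),('scene',(187.6,144.1))):
  P=onz(n,[uv],122)[0]; print(n,P.round(1),w2b(P).round(1))
"
```

```text
top [ 487.6 -142.5  122. ] [-74.3 -75.2]
top [ 483.8 -143.6  122. ] [-78.3 -75.6]
scene [ 485.7 -139.5  122. ] [-75.6 -71.9]
scene [ 491.  -141.5  122. ] [-70.7 -74.8]
```

Emit:
move_arm(
  motion=[
    [[-11, -19, 0, 0, -0.01, 0, 1], [-11, -19, 0, 0, 0, 0, 1], [0, 0, 0, 0, 0, 0, 1], [0, 0, -25, 0, 0, 0, 1], [0, 0, -20, 0, 0.004, 0, 1], [0, 0, 0, 0, 0, 0, 1]],
  ],
)

```text
t: 35.23
ee_pos: [498.4, -172.2, 137.1]
ee_rot: [-0.002, 0.634, 0.774, 0.001]
ft_force: [-0.3, 1.4, -0.6]
opening: 0.4
```

```bash
python3 -c "
from h import *
s,_=st(); print(w2b(s['ee_pos']))
t=r.get_image('top');s=r.get_image('scene')
crop('scene',(140,90,260,200),'s15',im=s)"
```

```text
t 35.23 pos [ 498.4 -172.2  137.1] y-axis [ 0.98   0.197 -0.002] z [-0.003  0.004 -1.   ] F [-0.3  1.4 -0.6] open 0.4 j [-0.44 -0.08  2.    0.    1.23 -0.63]
[ -69.14012072 -106.31978843]
```

View pics/s15.png

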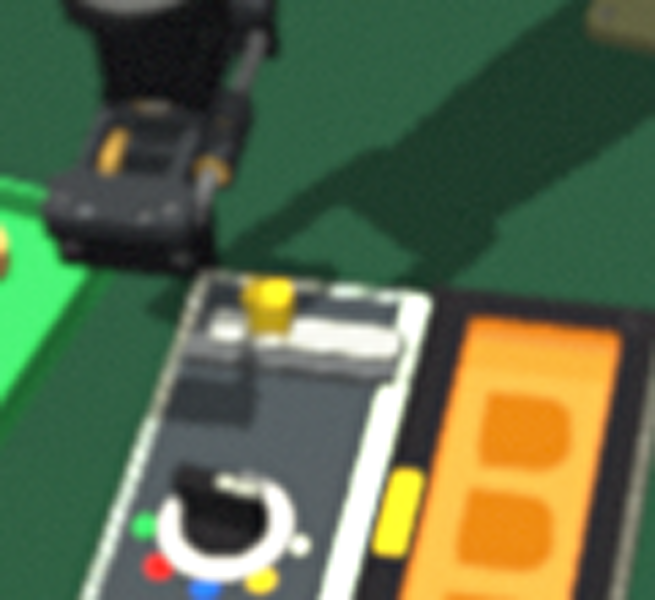

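Emit:
move_arm(
  motion=[
    [[-4, -5, -14, 0, 0, 0, 1], [-1, 0, -14, 0, 0.004, 0, 1], [0, 0, -6, 0, 0, 0, 1], [0, 0, 0, 0, 0, 0, 1]],
  ],
)

```text
t: 35.67
ee_pos: [497.2, -178.2, 107.2]
ee_rot: [0.001, 0.633, 0.774, 0.001]
ft_force: [0.2, 0.5, -0.4]
opening: 0.6
```

```bash
python3 -c "
from h import *
s,_=st(); print(w2b(s['ee_pos']))
s=r.get_image('scene')
crop('scene',(140,90,260,200),'s16',im=s)"
```

```text
t 35.67 pos [ 497.2 -178.2  107.2] y-axis [0.98  0.199 0.003] z [ 0.003 -0.001 -1.   ] F [ 0.2  0.5 -0.4] open 0.6 j [-0.45 -0.05  2.02  0.    1.17 -0.65]
[ -71.43289775 -112.01339572]
```

View pics/s16.png

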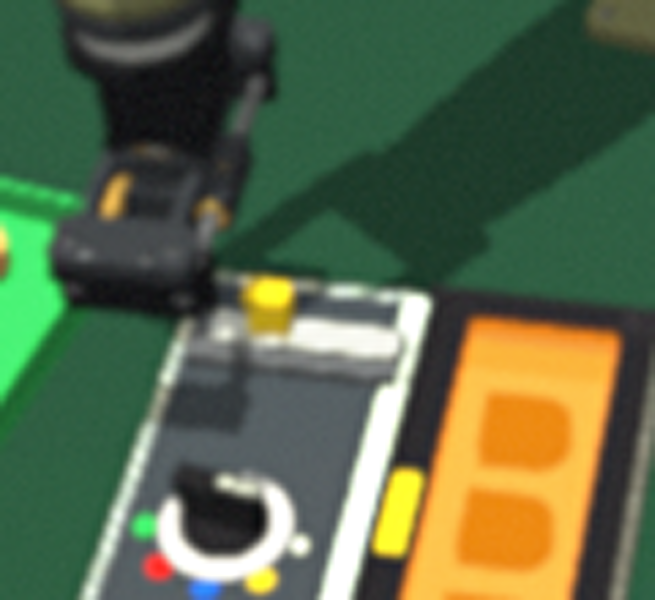

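Emit:
move_arm(
  motion=[
    [[-2.5, 8, -3, 0, 0, 0, 1], [-1.5, 8, 0, 0, 0, 0, 1], [-1.5, 8, 0, 0, 0, 0, 1], [-1.5, 8, 0, 0, 0, 0, 1]],
  ],
)

```text
t: 36.05
ee_pos: [490.6, -145.8, 105.2]
ee_rot: [0.003, 0.634, 0.774, 0.0]
ft_force: [0.4, -2.4, -0.8]
opening: 0.4
```

```bash
python3 -c "
from h import *
s,_=st(); print(w2b(s['ee_pos']))"
```

```text
t 36.05 pos [ 490.6 -145.8  105.2] y-axis [0.98  0.197 0.004] z [ 0.005 -0.004 -1.   ] F [ 0.4 -2.4 -0.8] open 0.4 j [-0.39 -0.09  2.06 -0.    1.17 -0.59]
[-71.96049209 -79.00144402]
```

Emit:
move_arm(
  motion=[
    [[-1.2, 6, -1, 0, 0, 0, 1], [-1.2, 6, -0.5, 0, 0, 0, 1]],
  ],
)

```text
t: 36.22
ee_pos: [488.3, -132.5, 104.9]
ee_rot: [0.004, 0.633, 0.774, 0.0]
ft_force: [-0.2, -1.8, -0.5]
opening: 0.7
```

Emit:
move_arm(
  motion=[
    [[-0.8, 4, -0.5, 0, 0, 0, 1], [-0.8, 4, -0.5, 0, 0, 0, 1]],
  ],
)

```text
t: 36.38
ee_pos: [487.8, -129.0, 105.3]
ee_rot: [0.011, 0.631, 0.775, -0.005]
ft_force: [2.3, -25.2, -7.1]
opening: -0.1
```

```bash
python3 -c "
from h import *
s,_=st(); print(w2b(s['ee_pos']))"
```

```text
t 36.38 pos [ 487.8 -129.   105.3] y-axis [0.979 0.203 0.007] z [ 0.011 -0.022 -1.   ] F [  2.3 -25.2  -7.1] open -0.1 j [-0.36 -0.12  2.08 -0.02  1.16 -0.55]
[-71.55124228 -61.97163924]
```

Emit:
move_arm(
  motion=[
    [[1, -8, 0, 0.02, 0.01, 0, 1], [0, -15, 20, 0, 0, 0, 1], [0, -10, 40, 0, 0, 0, 1], [0, -20, 30, 0, 0, 0, 0.3], [0, -20, 0, 0, 0, 0, 0.3]],
  ],
)

```text
t: 36.8
ee_pos: [485.8, -197.5, 195.6]
ee_rot: [-0.003, 0.629, 0.778, -0.0]
ft_force: [0.9, -0.4, 0.3]
opening: 8.9
```

```bash
python3 -c "
from h import *
s,_=st(); print(w2b(s['ee_pos']))
t=r.get_image('top');s=r.get_image('scene')
crop('scene',(150,100,280,220),'s17',im=s);crop('top',(225,140,350,250),'t17',im=t)
for n in ('scene','top'):
  for tt in ('bolt_grip','dial_grip','dial_aim'): print(n,tt,[(np.round(o['point'],1).tolist(),round(o['confidence'],2)) for o in r.landmark_of(n,tt)[:3]])
"
```

```text
t 36.80 pos [ 485.8 -197.5  195.6] y-axis [ 0.978  0.209 -0.004] z [-0.005  0.004 -1.   ] F [ 0.9 -0.4  0.3] open 8.9 j [-0.49 -0.14  1.94  0.    1.34 -0.7 ]
[ -86.25013581 -128.87075313]
scene bolt_grip [([199.2, 144.5], 0.56), ([135.8, 143.1], 0.16)]
scene dial_grip [([176.5, 178.2], 0.61)]
scene dial_aim [([194.3, 190.0], 0.79), ([122.5, 223.2], 0.5)]
top bolt_grip [([311.8, 214.4], 0.48)]
top dial_grip [([314.0, 171.7], 0.67), ([173.1, 155.5], 0.41), ([284.2, 188.2], 0.28)]
top dial_aim [([297.2, 177.0], 0.6)]
```

View pics/s17.png

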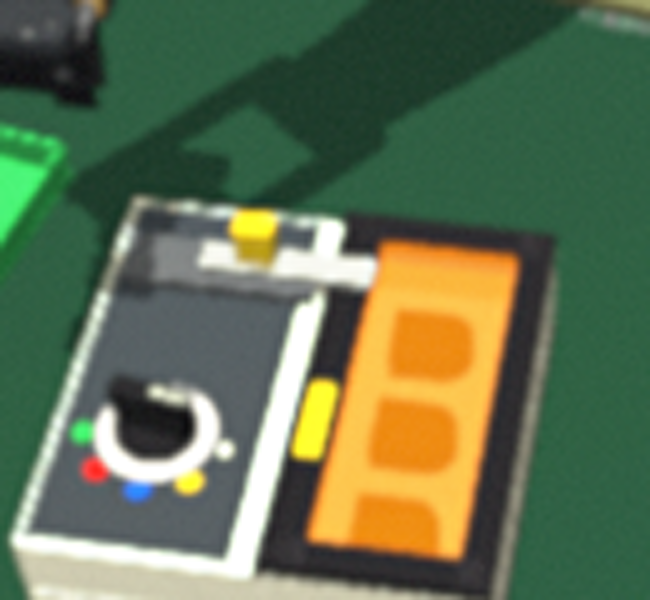

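View pics/t17.png

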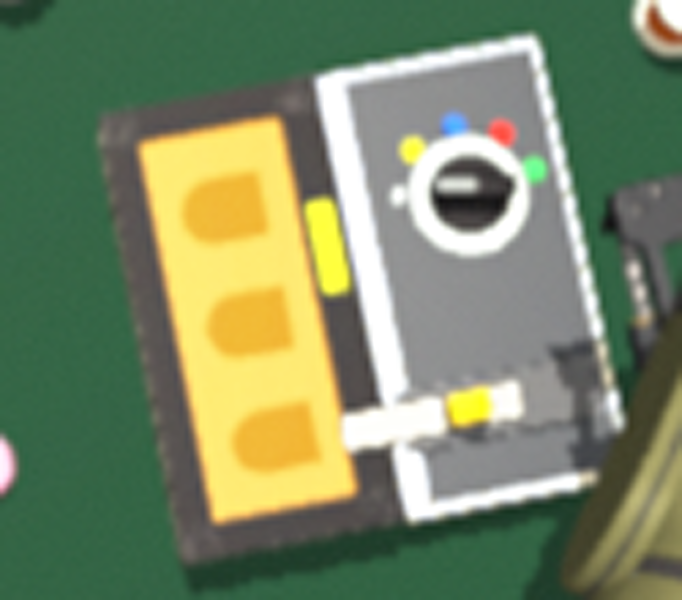

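```bash
python3 -c "
from h import *
T=np.array([(400,196),(413,150),(455,126),(503,131),(534,170)])/5.456+[225,140]-.4
S=np.array([(226,450),(190,483),(137,492),(95,470),(82,432)])/5+[150,100]-.4
al=np.array([0,.7,1.4,2.1,2.8])
for n,U in (('top',T),('scene',S)):
  P=onz(n,U,75)
  f=lambda p:(np.c_[p[0]+40*np.cos(p[2]-al),p[1]+40*np.sin(p[2]-al)]-P[:,:2]).ravel()
  o=least_squares(f,[605,-125,1.7]); print(n,o.x.round(3),o.fun.round(1), w2b(o.x).round(1),'box-angle of 0:',round(o.x[2]-BA,3))
for n,uv in (('top',(314,171.7)),('scene',(176.5,178.2))): print(onz(n,[uv],109).round(1))
"
```

```text
top [ 606.846 -117.486    1.592] [ 0.4  0.1 -0.1 -0.7  0.2  0.2 -1.2  0.6  0.8 -0.2] [ 47.5 -72.6] box-angle of 0: 1.406
scene [ 603.037 -116.336    1.584] [ 1.1 -1.  -0.1 -0.9 -1.3 -0.1 -0.   0.7  0.3  1.3] [ 44.  -70.8] box-angle of 0: 1.398
[[ 611.4 -122.6  109. ]]
[[ 605.4 -123.6  109. ]]
```

Emit:
move_arm(
  motion=[
    [[25, 17, 0, 0, 0, -0.05, 0], [30, 20, 0, 0, 0, -0.05, 0], [30, 20, -5, 0, 0, -0.05, 0], [25, 18, -5, 0, 0, -0.04, 0], [0, 0, -20, 0, 0, 0, 0], [0, 0, 0, 0, 0, 0, 0]],
  ],
)

```text
t: 37.7
ee_pos: [594.8, -111.6, 153.2]
ee_rot: [-0.012, 0.703, 0.712, -0.001]
ft_force: [-0.5, -0.3, -1.3]
opening: 47.2
```

```bash
python3 -c "
from h import *
s,_=st()"
```

```text
t 37.70 pos [ 594.8 -111.6  153.2] y-axis [ 1.     0.013 -0.018] z [-0.018  0.015 -1.   ] F [-0.5 -0.3 -1.3] open 47.2 j [-0.28  0.09  1.8   0.01  1.28 -0.29]
```

Emit:
move_arm(
  motion=[
    [[10, -6, -5, -0.014, -0.018, 0, 0], [0, 0, -15, 0, 0.002, 0, 0], [0, 0, -10, 0, 0.003, 0, 0], [0, 0, 0, 0, 0, 0, 0]],
  ],
)

```text
t: 38.03
ee_pos: [603.2, -115.1, 120.1]
ee_rot: [-0.004, 0.702, 0.713, -0.003]
ft_force: [-0.5, 0.1, -1.1]
opening: 47.7
```

```bash
python3 -c "
from h import *
s,_=st()
s=r.get_image('scene');t=r.get_image('top')
crop('scene',(150,110,230,230),'s18',im=s)"
```

```text
t 38.03 pos [ 603.2 -115.1  120.1] y-axis [ 1.     0.016 -0.01 ] z [-0.01   0.002 -1.   ] F [-0.5  0.1 -1.1] open 47.7 j [-0.28  0.13  1.81 -0.    1.21 -0.29]
```

View pics/s18.png

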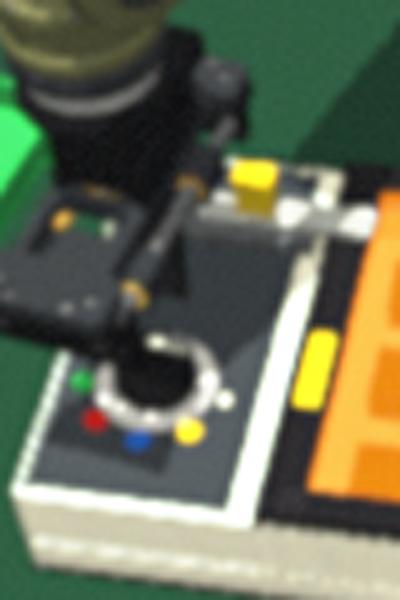

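Emit:
move_arm(
  motion=[
    [[2, -2, -12, 0, -0.008, 0, 0], [0, 0, -12, 0, 0.002, 0, 0], [0, 0, -4, 0, 0, 0, 0], [0, 0, 0, 0, 0, 0, 0.3]],
  ],
)

```text
t: 38.47
ee_pos: [606.7, -118.7, 96.0]
ee_rot: [0.001, 0.702, 0.712, 0.001]
ft_force: [-0.2, -0.7, 0.1]
opening: 44.3
```

```bash
python3 -c "
from h import *
s,_=st()"
```

```text
t 38.47 pos [ 606.7 -118.7   96. ] y-axis [1.    0.014 0.003] z [ 0.003  0.001 -1.   ] F [-0.2 -0.7  0.1] open 44.3 j [-0.28  0.15  1.83  0.    1.16 -0.3 ]
```

Now close on the bar.

Emit:
move_arm(
  motion=[
    [[-1, 1, -3, 0, 0, 0, 0.4], [0, 0, -1, 0, 0, 0, 1], [0, 0, -1, 0, 0, 0, 1], [0, 0, -0.5, 0, 0, 0, 1], [0, 0, -0.5, 0, 0, 0, 1]],
  ],
)

```text
t: 38.88
ee_pos: [605.3, -117.9, 91.5]
ee_rot: [0.001, 0.702, 0.712, 0.001]
ft_force: [-1.3, 1.2, 7.4]
opening: 13.7
```

```bash
python3 -c "
from h import *
s,_=st(); print(s['wrist_torque'])"
```

```text
t 38.88 pos [ 605.3 -117.9   91.5] y-axis [1.    0.014 0.002] z [ 0.002  0.    -1.   ] F [-1.3  1.2  7.4] open 13.7 j [-0.28  0.16  1.83  0.    1.15 -0.29]
[0.03838915 0.08234702 0.0839288 ]
```

Emit:
move_arm(
  motion=[
    [[0, 0, 1, 0, 0, -0.08, 1], [0, 0, 0, 0, 0, -0.12, 1], [0, 0, 0, 0, 0, -0.12, 1], [0, 0, 0, 0, 0, -0.12, 1], [0, 0, 0, 0, 0, -0.12, 1], [0, 0, 0, 0, 0, -0.12, 1]],
  ],
)

```text
t: 39.38
ee_pos: [603.4, -117.3, 91.5]
ee_rot: [-0.001, 0.905, 0.426, -0.001]
ft_force: [-1.3, 0.6, 0.1]
opening: 13.5
```

```bash
python3 -c "
from h import *
s,Rm=st(); print(s['wrist_torque'],'jaw ang',np.arctan2(Rm[1,1],Rm[0,1]))"
```

```text
t 39.38 pos [ 603.4 -117.3   91.5] y-axis [ 0.77  -0.638 -0.003] z [-0.003  0.001 -1.   ] F [-1.3  0.6  0.1] open 13.5 j [-0.28  0.15  1.83 -0.    1.16  0.41]
[0.02813252 0.03945628 0.17508325] jaw ang -0.6914457666002541
```

Emit:
move_arm(
  motion=[
    [[1, 0, 0, 0, 0, -0.1, 1], [0, 0, 0, 0, 0, -0.12, 1], [0, 0, 0, 0, 0, -0.12, 1], [0, 0, 0, 0, 0, -0.12, 1], [0, 0, 0, 0, 0, -0.12, 1], [0, 0, 0, 0, 0, -0.1, 1], [0, 0, 0, 0, 0, 0, 1]],
  ],
)

```text
t: 39.97
ee_pos: [602.3, -115.4, 91.6]
ee_rot: [-0.003, 0.997, 0.083, -0.003]
ft_force: [0.3, 0.3, -1.0]
opening: 13.6
```

```bash
python3 -c "
from h import *
s,Rm=st(); print(s['wrist_torque'],'jaw ang',np.arctan2(Rm[1,1],Rm[0,1]))"
```

```text
t 39.97 pos [ 602.3 -115.4   91.6] y-axis [ 0.166 -0.986 -0.007] z [-0.006  0.006 -1.   ] F [ 0.3  0.3 -1. ] open 13.6 j [-0.28  0.15  1.83  0.01  1.16  1.12]
[-0.24082439 -0.04067398  0.05962555] jaw ang -1.4039486262568588
```

Emit:
move_arm(
  motion=[
    [[0, 0, 0, 0, 0, 0, 0.2], [0, 0, 0, 0, 0, 0, 0.2], [0, 0, 0, 0, 0, 0, 0.1], [0, 0, 30, 0, 0, 0, 0.1], [-30, -20, 40, 0, 0, 0, 0.1], [-38, -15, 10, 0, 0, 0, 0.1], [-38, -15, 0, 0, 0, 0, 0.1], [0, 0, 0, 0, 0, 0, 0.1]],
  ],
)

```text
t: 40.63
ee_pos: [500.0, -162.3, 167.0]
ee_rot: [-0.003, 0.996, 0.092, -0.004]
ft_force: [0.7, -1.4, 0.1]
opening: 42.5
```

```bash
python3 -c "
from h import *
s,Rm=st(); print('jaw ang',np.arctan2(Rm[1,1],Rm[0,1]))
s=r.get_image('scene');t=r.get_image('top')
crop('scene',(150,110,230,230),'s19',im=s);crop('top',(285,140,350,200),'t19',im=t)"
```

```text
t 40.63 pos [ 500.  -162.3  167. ] y-axis [ 0.183 -0.983 -0.007] z [-0.008  0.005 -1.   ] F [ 0.7 -1.4  0.1] open 42.5 j [-0.42 -0.11  1.97  0.    1.29  0.97]
jaw ang -1.386762134474902
```

View pics/s19.png

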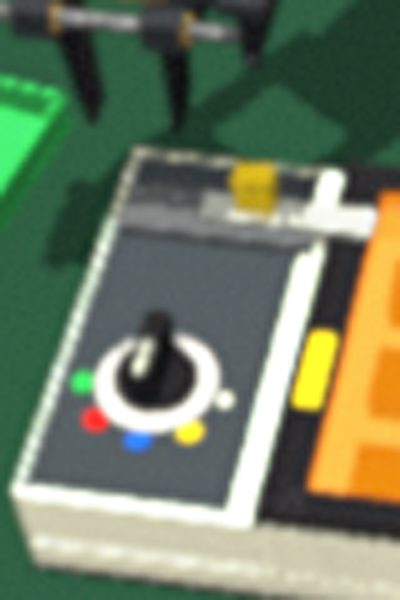

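View pics/t19.png

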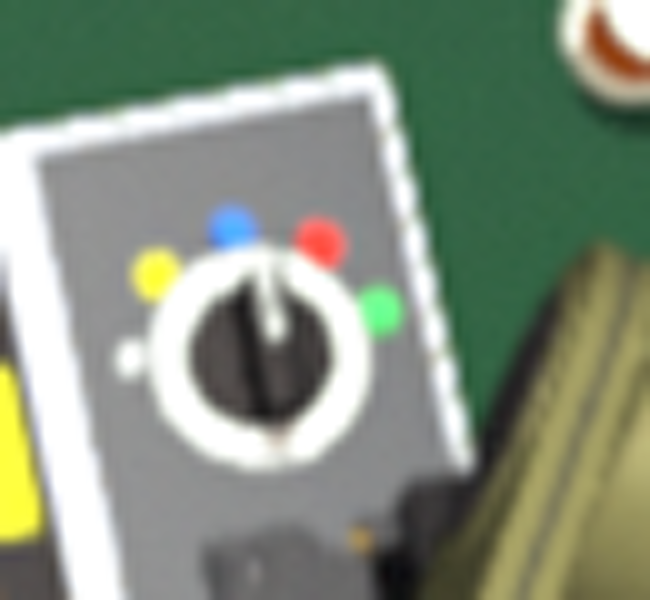

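Emit:
move_arm(
  motion=[
    [[35, 14, 0, 0, 0, 0, 0.1], [38, 17, 0, 0, 0, 0, 0.1], [28, 14, -5, 0, 0, 0, 0.1], [0, 0, 0, 0, 0, 0, 0.1], [0, 0, -25, 0, 0, 0, 0.1], [0, 0, 0, 0, 0, 0, 0.1]],
  ],
)

```text
t: 41.23
ee_pos: [614.3, -112.0, 136.0]
ee_rot: [-0.003, 0.996, 0.094, 0.0]
ft_force: [-2.3, 0.6, -3.1]
opening: 42.8
```

```bash
python3 -c "
from h import *
s,Rm=st(); print('jaw ang',np.arctan2(Rm[1,1],Rm[0,1]))"
```

```text
t 41.23 pos [ 614.3 -112.   136. ] y-axis [ 0.188 -0.982 -0.006] z [-0.     0.006 -1.   ] F [-2.3  0.6 -3.1] open 42.8 j [-0.27  0.13  1.78  0.01  1.23  1.11]
jaw ang -1.3817343147928236
```

Emit:
move_arm(
  motion=[
    [[-10, -4, -4, -0.006, 0, 0, 0.1], [0, 0, -10, 0, 0.002, 0, 0.1], [0, 0, -14, 0, 0.002, 0, 0.1], [0, 0, -8, 0, 0.002, 0, 0.1]],
  ],
)

```text
t: 41.57
ee_pos: [607.3, -115.4, 100.4]
ee_rot: [0.0, 0.995, 0.096, -0.002]
ft_force: [-0.0, -0.0, -0.2]
opening: 42.7
```

```bash
python3 -c "
from h import *
s,Rm=st(); print('jaw ang',np.arctan2(Rm[1,1],Rm[0,1]))"
```

```text
t 41.57 pos [ 607.3 -115.4  100.4] y-axis [ 0.191 -0.982 -0.   ] z [-0.003 -0.001 -1.   ] F [-0.  -0.  -0.2] open 42.7 j [-0.27  0.15  1.82 -0.    1.17  1.11]
jaw ang -1.3785946093701846
```

Emit:
move_arm(
  motion=[
    [[-3, -0.5, -6, 0, 0, 0, 0.3], [0, 0, -2, 0, 0, 0, 0.5], [0, 0, -1, 0, 0, 0, 1], [0, 0, -0.5, 0, 0, 0, 1], [0, 0, -0.5, 0, 0, 0, 1]],
  ],
)

```text
t: 41.98
ee_pos: [603.1, -115.7, 86.7]
ee_rot: [-0.001, 0.995, 0.096, -0.004]
ft_force: [-0.4, 3.1, 2.8]
opening: 15.1
```

```bash
python3 -c "
from h import *
s,Rm=st(); print('jaw ang',np.arctan2(Rm[1,1],Rm[0,1]))"
```

```text
t 41.98 pos [ 603.1 -115.7   86.7] y-axis [ 0.19  -0.982 -0.002] z [-0.007  0.001 -1.   ] F [-0.4  3.1  2.8] open 15.1 j [-0.28  0.16  1.83 -0.    1.15  1.1 ]
jaw ang -1.3791746663447244
```

Emit:
move_arm(
  motion=[
    [[0, 0, 3, 0, 0, 0, 1], [0, 0, 0, 0, 0, -0.1, 1], [0, 0, 0, 0, 0, -0.12, 1], [0, 0, 0, 0, 0, -0.12, 1], [0, 0, 0, 0, 0, -0.12, 1], [0, 0, 0, 0, 0, -0.12, 1], [0, 0, 0, 0, 0, -0.1, 1], [0, 0, 0, 0, 0, 0, 1]],
  ],
)

```text
t: 42.65
ee_pos: [603.1, -113.7, 86.8]
ee_rot: [-0.003, 0.967, -0.256, -0.002]
ft_force: [0.4, -0.6, -3.4]
opening: 13.8
```

```bash
python3 -c "
from h import *
s,Rm=st(); print('jaw ang',np.arctan2(Rm[1,1],Rm[0,1]),s['wrist_torque'])"
```

```text
t 42.65 pos [ 603.1 -113.7   86.8] y-axis [-0.495 -0.869 -0.005] z [-0.002  0.007 -1.   ] F [ 0.4 -0.6 -3.4] open 13.8 j [-0.28  0.16  1.84  0.01  1.15  1.81]
jaw ang -2.0881524325951246 [-0.08539112 -0.02687037  0.05228298]
```

Emit:
move_arm(
  motion=[
    [[0, 0, 0.5, 0, 0, 0, 0.3], [0, 0, 0, 0, 0, 0, 0.1], [0, 0, 0, 0, 0, 0, 0.1], [0, 0, 30, 0, 0, 0, 0.1], [-25, -20, 40, 0, 0, 0, 0.1], [-36, -20, 20, 0, 0, 0, 0.1], [-36, -20, 20, 0, 0, 0, 0.1], [-36, -20, 10, 0, 0, 0, 0.1]],
  ],
)

```text
t: 43.32
ee_pos: [480.4, -186.5, 202.9]
ee_rot: [-0.002, 0.969, -0.245, -0.002]
ft_force: [0.7, -0.9, 0.7]
opening: 42.9
```

Emit:
move_arm(
  motion=[
    [[-10, -40, 10, 0, 0, 0, 0.1], [-10, -40, 10, 0, 0, 0, 0.1], [-10, -40, 0, 0, 0, 0, 0.1], [0, -20, 0, 0, 0, 0, 0.1], [0, 0, 0, 0, 0, 0, 0.1]],
  ],
)

```text
t: 43.73
ee_pos: [443.9, -331.5, 231.4]
ee_rot: [0.001, 0.97, -0.243, 0.003]
ft_force: [0.5, 0.6, 0.0]
opening: 43.0
```

```bash
python3 -c "
from h import *
s,Rm=st()
s=r.get_image('scene');t=r.get_image('top')
crop('scene',(60,100,280,240),'s20',im=s);crop('top',(285,140,350,200),'t20',im=t)
cv2.imwrite('pics/top20.png',cv2.resize(t[:,:,::-1],(800,600)))
cv2.imwrite('pics/scene20.png',cv2.resize(s[:,:,::-1],(800,600)))
crop('scene',(150,150,220,210),'s20b',im=s)"
```

```text
t 43.73 pos [ 443.9 -331.5  231.4] y-axis [-0.472 -0.882  0.001] z [ 0.006 -0.005 -1.   ] F [0.5 0.6 0. ] open 43.0 j [-0.74 -0.1   1.85  0.    1.39  1.32]
```

View pics/t20.png

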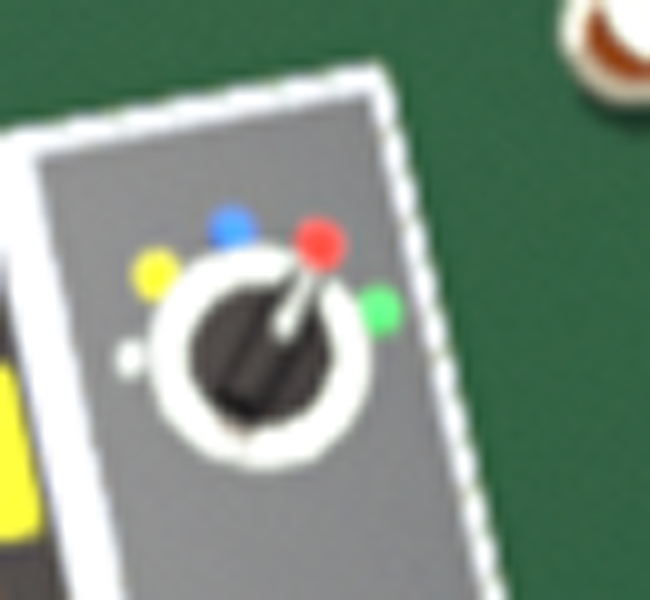

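View pics/s20b.png

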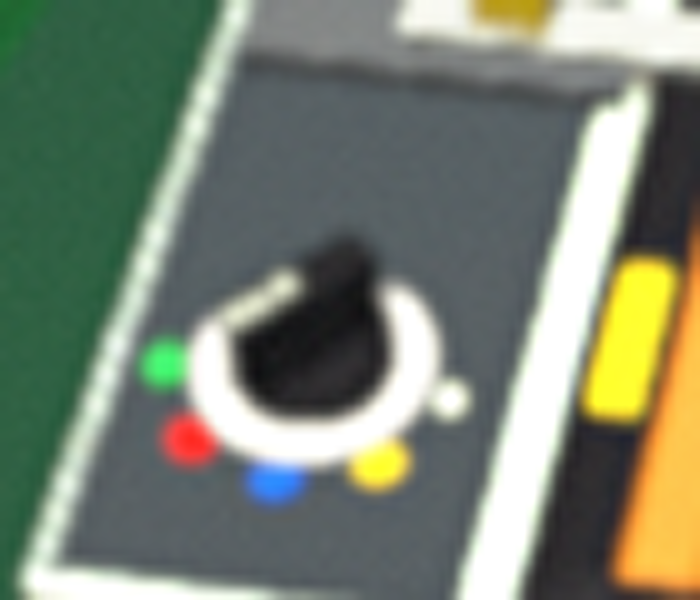

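View pics/top20.png

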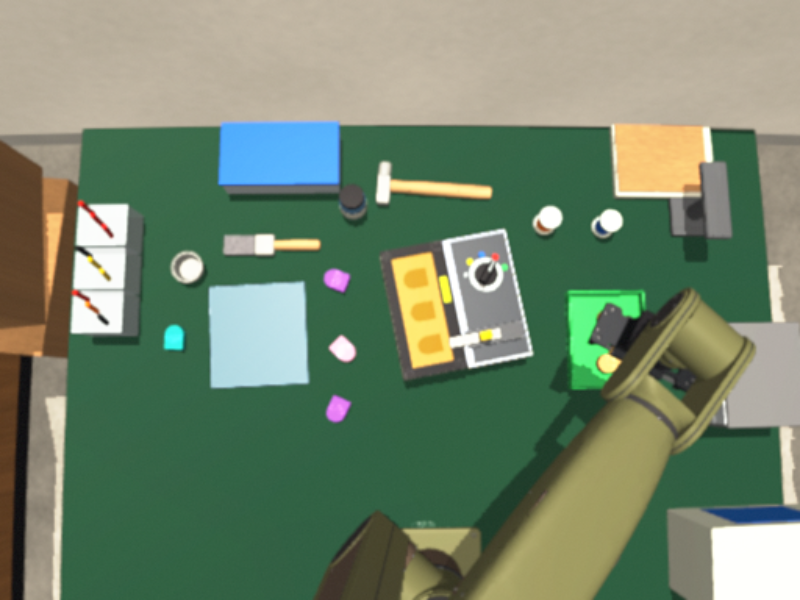

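View pics/scene20.png

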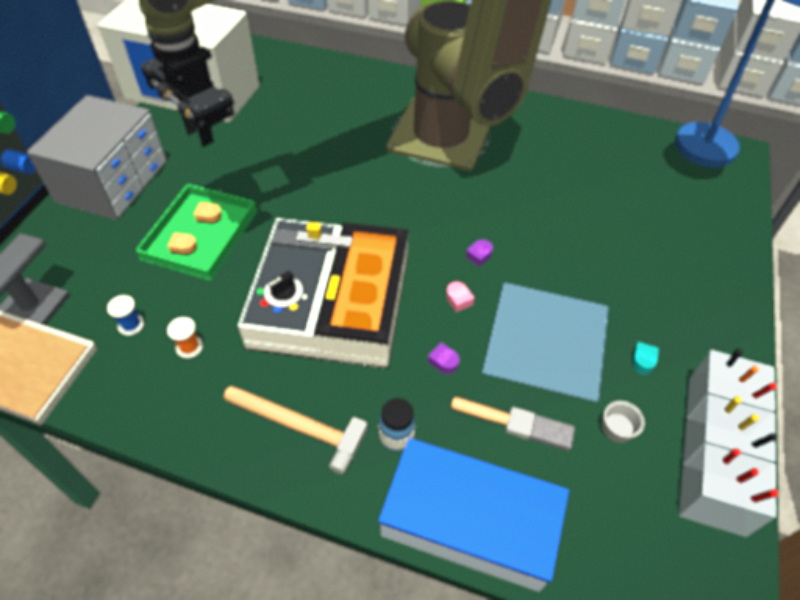

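```bash
python3 -c "
from h import *
for n,U in (('top',[(313.5,173),(316.2,167.5)]),('scene',[(180,178.5),(172.5,182.5)])):
  P=onz(n,U,113); d=P[1]-P[0]; print(n,np.arctan2(d[1],d[0]).round(2),'want',1.588-2.1)
P=onz('top',[(310.8,214.6)],122)[0]; print(w2b(P), w2b(onz('scene',[(150+253/5,100+222/5)],122)[0]))
s,t=r.get_image('scene'),r.get_image('top')
crop('top',(270,180,330,240),'t21',im=t); crop('scene',(185,125,245,175),'s21',im=s)"
```

```text
top -0.48 want -0.512
scene -0.6 want -0.512
[-74.81703157 -39.48031644] [-75.30106466 -38.16256254]
```

View pics/s21.png

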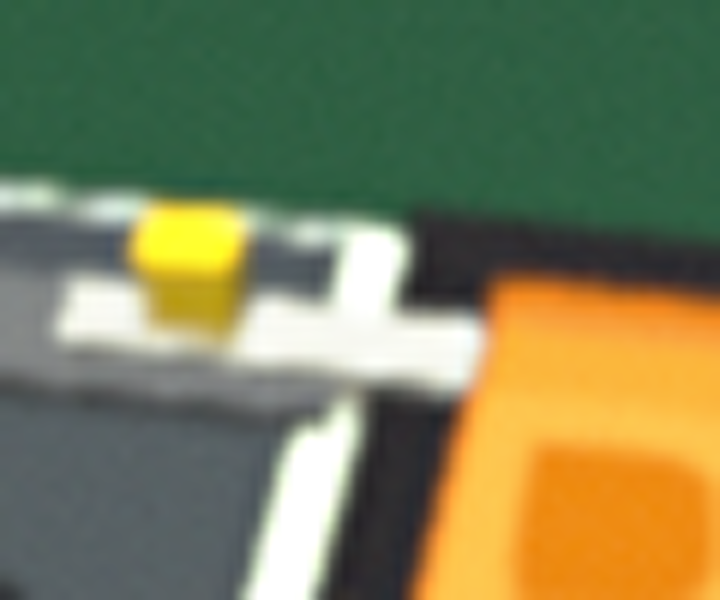

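```bash
python3 -c "
from h import *
st(); print(r.sign_off())"
```

```text
t 43.93 pos [ 444.7 -326.7  229.8] y-axis [-0.468 -0.884 -0.001] z [ 0.004 -0.001 -1.   ] F [-0.3  0.1 -0.1] open 42.4 j [-0.73 -0.11  1.86  0.    1.39  1.33]
the job is handed in; nothing more can be done
None
```

The job is finished and handed in at t = 43.9 s, with every step done in the order asked. Both tan blocks are in the green basket. The three dark heels on the mat (three of the four were there) are flat on the curing box's floor, side by side. The lid is shut, the bolt is across and the dial is on red.

**Last checks:**
- **Blocks:** the last pictures show two tan blocks in the basket and three heels under the amber lid. The mat is empty and the look-alikes, glue jar, spools, tin, hammer and brush look unmoved.
- **Lid:** its corner in the picture matches an angle of 0, and pressing stopped at 85.2 mm, which is the height of a shut lid. Force reached 44.8 N for a moment, at the fingertips rather than the gripper's body. That is above the 40 N limit set for the arm and gripper body, so I note it.
- **Bolt:** it slid about 35 mm until it met its stop at 25 N, and now lies over the lid.
- **Dial:** I turned it 2.1 rad clockwise in two grasps. The white stripe reads -0.48 rad in the top camera and -0.60 rad in the scene camera, against -0.51 rad for red. The two cameras differ by 0.12 rad, but both are nearer red than any other mark.

Two grasps sat higher on the block than intended, one tan and one dark. I redid the dark one deeper; the tan one held.

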